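# Set out the dumpling folding tools

## Robot

A 6-joint arm with a two-finger parallel gripper is mounted at the origin on the work surface. World frame = base frame: x ahead of the robot, y to its left, z up, the work surface at z = 0. Lengths are in m, angles in rad, forces in N, time in s.
With the tool pointing down it reaches from about 0.35 to 0.775 m from the base axis. Payload 5.5 kg.
Tool frame: the origin (TCP) lies on the mounting face of the last link; the fingertips stand 173 mm ahead of it and the grasp point (between the pads) lies 155 mm ahead of it; z points along the fingers, y is the direction in which the jaws open and shut (so a half turn about z gives the same grasp; the last joint's range is limited). The gripper opens to 85 mm and grips with 20 to 120 N. Pads are 22 mm wide; open, the fingers measure 114 mm over their backs; the gripper's body (76 mm by 85 mm) begins 54 mm behind the grasp point. The pads swing forward as they close: fully open they stand 13 mm farther back than shut.
Start: joints at [-1.478, 0.313, 0.046, 1.304, 0, 1.431], TCP at [0.133, -0.56, 0.405] pointing down, gripper open.
Joint ranges: [-2.76, 2.76], [-0.86, 1.69], [-1.03, 1.26], [-2.2, 2.34], [-1.47, 1.5], [-3.14, 3.14]. Speed limits (rad/s): [2.57, 2.57, 3.14, 3.14, 3.14, 3.14].

## Interface

Orientations are given as a rotation vector (axis times angle).
In Python, from rig import env gives the robot as it stands. The module is installed in compiled form; this text tells all that it offers.
- The arm moves only by the shell command python3 -m handwheel 'ROWS' [FORCE]. ROWS is JSON, a list of rows, each an object with "delta_pos": the shift along the tool's x, y, z in units of 30 mm (1.0 is 30 mm), a list of three; "rotation": the turn, a rotation vector about the tool's x, y, z in degrees, a list of three; "jaw": the closure, from 0 (fully open) to 1 (shut). In form: [{"delta_pos": [tx, ty, tz], "rotation": [ax, ay, az], "jaw": jaw}, ...]. A call has 1 to 8 rows; each row is the pose to reach, as a shift and turn from the pose commanded when the call began, along the tool's axes at that moment; what a row does not reach only later rows make up. A row lasts 1/10 s, in which the tool goes at most 50 mm and 8.59 degrees, less where a joint would pass 70% of its speed; a pose out of reach is approached as far as the arm can. A call with a gripper value outside its range is refused whole. The fingers move at their own pace and stop on an object; FORCE is the grip in N (left out, the last holds). Time passes only in rows, so rows that repeat a pose let the fingers close. It gives the time, the measured TCP pose, the force and the opening at its end, in the units of the state.
- env.get_obs(): the state, without advancing time (a new reading comes with each control period).
- env.capture(name): name is "side" or "top"; returns (picture, depth): 384x512x3 uint8, red, green, blue; 384x512 float32, m along the optical axis (not along the pixel's ray), 0 where there is no reading.
- env.camera_params(name): a dict with "fx", "fy", "cx", "cy" (pixels), "R" (3x3) and "t" (3): a world point X has camera coordinates R X + t. Camera axes: x right, y down, z forward; pixel columns grow to the right and rows downward; lengths in m; the calibration is good to about 2 mm. A picture is of the moment at which its call begins. camera_params takes no time and is no camera call.
- env.finish_job(): hands the job in, once; it reports no verdict.
The state is a dict: "time": time; "joints": joint angles; "qd": joint speeds; "joint_torque": joint torques, N m; "tcp_pos": TCP position; "orientation": TCP orientation; "force": force on the tool from outside, world axes, zero at the start; "ft_torque": the same for the moment, N m; "grip_width": opening from 0.0 (shut) to 1.0 (fully open).
Only numpy, scipy, OpenCV 4.12 (cv2) and the standard library are available. Lean on these libraries where they do the work, as an engineer would, in place of code of your own. Each camera call takes 0.05 s, during which the arm holds its last target. There are 200 camera calls.

## Task

Press the release tab of the tool case down and, keeping it down, slide the cover fully open without forcing the catch. Take out the folding tools that are inside and lay each flat on its own outline on the layout board, heads on the heads, and stand the cup and the shaker (whichever are there) upright on theirs, the shaker square to its outline. Then slide the cover fully shut again, pressing the tab past the catch so that it pops up locked, and leave everything else on the counter where it is.

Things in the scene. Friction and masses are not known exactly. Their poses are not given: they have to be found in the camera images.
- case: White fixed tool case, 220 (x) x 240 (y) mm, origin under its centre. Inner floor at z 5; end walls 45 high, side rails (along x) 56 high; steel catch bar across at x -94 to -86, z 40-46. Under the cover (top at z 50) the tools lie flat on the floor along x, heads to +x, in any order, near x 0 and y -64, 0, +64 (to 6 mm, 0.1 rad off).
- cover (a joint): Grey cover's position along the case's +x, m: 0 shut, 0.185 fully open (end stop), sticking out beyond the case. Its trailing edge is at case x -110 mm + this; it spans z 46-50. Friction about 1.2 N, stays where left. While the tab is up it cannot leave 0-2 mm, and when being shut it stops 18 mm short.
- tab (a joint): Depression of the release tab, m: 0 up, 0.009 fully down (stop). Spring 2.3 N at first, 6.3 N fully down; springs up when let go. Must be 6 mm or more down while the cover passes from 2 to 18 mm (catch bar), opening or shutting.
- tab_top (a point): Centre of the top of the black release tab at the cover's near (-x) end; moves with cover and tab, axes as the case. Case x -80 mm + cover, y 0, z 58 when up (8 above the cover). The flat is 46 (x) by 52 mm, between two cross ribs 5 thick and 6 high, so closed fingers pressed down between them can push the cover either way.
- spoon: Steel spoon lying flat, 130 mm long along its x: handle 16 wide and 14 mm high from x = -65 to +27, round bowl 43 mm across and 14 mm high at x = +44. Origin on its underside, on its middle line, where it balances and is best gripped across y. 70 g. In the closed case at the start. None if there is no spoon today.
- spatula: Wooden filling spatula lying flat, 130 mm long along its x: handle 16 wide and 14 mm high from x = -65 to +23, flat rectangular blade 44 long, 36 wide and 8 mm high from x = +21 to +65. Origin on its underside, on its middle line, where it is best gripped across y. 50 g. In the closed case at the start. None if absent.
- tongs: Small steel tongs (rigid, a long U) lying flat, 130 mm long along its x, 26 wide and 16 mm high; the two arms end at +x in wider tips, 38 mm over both. Origin on its underside at the middle, best gripped across y over both arms. 80 g. In the closed case at the start. None if absent.
- cup: Small white ceramic water cup, open at the top, 60 mm across at the rim and a little narrower below, 50 mm high, origin under its centre. Stands on the counter between case and board. 140 g. None if absent.
- shaker: Flour shaker with square foot, 50 x 50 mm and 66 mm high, white with a steel top with holes; origin under its centre, x and y square to its sides. Stands on the counter between case and board. 200 g. None if absent.
- spoon_head (a point): Point at the head of the spoon, 45 mm from its origin along its x, at the underside.
- mark_spoon (a point): Where the spoon's origin belongs: a point on the middle line of the spoon's drawn outline, on the layout board's top face (3 mm above the counter), axes as the board: the outline's head lies towards +x, so the spoon's head point belongs 45 mm from here along x.
- spatula_head (a point): Point at the head of the spatula, 45 mm from its origin along its x, at the underside.
- mark_spatula (a point): Where the spatula's origin belongs: a point on the middle line of the spatula's drawn outline, on the layout board's top face (3 mm above the counter), axes as the board: the outline's head lies towards +x, so the spatula's head point belongs 45 mm from here along x.
- tongs_head (a point): Point at the head of the tongs, 45 mm from its origin along its x, at the underside.
- mark_tongs (a point): Where the tongs's origin belongs: a point on the middle line of the tongs's drawn outline, on the layout board's top face (3 mm above the counter), axes as the board: the outline's head lies towards +x, so the tongs's head point belongs 45 mm from here along x.
- mark_cup (a point): On the white layout board, 220 (its x) x 330 (its y) x 3 mm, fixed to the counter, with a dark outline drawn on it for each piece (from +y: spoon, spatula, tongs, 65 mm apart, then round and square; between them no walls or rims): Centre of the round outline (60 mm) on the board's top face; axes as the board.
- mark_shaker (a point): Centre of the square outline (50 mm) on the board's top face; sides along the board's x and y.
- steamer: Bystander: bamboo steamer full of dumplings, 214 mm across, 80 mm high, left of the case. Origin under its centre.
- plates: Bystander: stack of white plates 90 mm across, 40 mm high. Origin under its centre.
- sauce: Bystander: brown sauce bottle 60 mm across, 170 mm high. Origin under its centre.
- jar: Bystander: clear jar with steel cap, 66 mm across, 85 mm high. Origin under its centre.
- dip: Bystander: white dipping bowl 72 mm across, 22 mm high, near the robot. Origin under its centre.
- canister: Bystander: steel can of chopsticks, 70 mm across, 200 mm high, at the far right of the board. Origin under its centre.
- brush: Bystander: wooden brush 200 mm long lying right of the board. Origin under its handle and middle.
Things that resemble listed ones, but are neither listed nor needed, are in the scene too. Leave any blue look-alike of the cup alone. Leave any yellow look-alike of the shaker alone.

How it is judged:
By the outcome, as a careful person would: the job done as asked, in the order asked, and still so for the second after the job is handed in, with the robot touching nothing.
Of spoon, spatula, tongs only 2 to 3 are there at a start; the rules pass over those that are not, and their reading is None.
Of cup, shaker only 1 to 2 are there at a start; the rules pass over those that are not, and their reading is None.
At some moment in a run one of cup, shaker may be knocked a few centimetres aside while the robot is not near it.
It also fails if it takes over 208 s, if anything falls off the work surface, if the arm or the gripper's body presses on something with over 40 N, if the wrist force passes 120 N, or if a joint passes its speed limit or range.

## Working session

There is one attempt and no reset: what is moved stays moved. The work goes in short steps, Python scripts to look and compute and a shell command to move; the robot and the scene stay as the last step left them, time stands still between calls to the robot, and variables do not carry over. Pictures are saved under pics/ and viewed, about 12 in all and at most 16, crops included, and the job is handed in when it is done.

```bash
mkdir -p pics; cat > h.py <<'E'
from rig import env
import numpy as np, cv2
from scipy.spatial.transform import Rotation as Ro
def cap(n,name=None):
    p,d=env.capture(n)
    if name: cv2.imwrite('pics/'+name+'.png',p[:,:,::-1])
    return p,d
def plane(n,uv,z):
    c=env.camera_params(n);R=np.array(c['R']);t=np.array(c['t'])
    uv=np.atleast_2d(uv).astype(float)
    r=np.c_[(uv[:,0]-c['cx'])/c['fx'],(uv[:,1]-c['cy'])/c['fy'],np.ones(len(uv))]@R
    o=-R.T@t
    return o+r*((z-o[2])/r[:,2])[:,None]
def proj(n,X):
    c=env.camera_params(n);q=np.atleast_2d(X)@np.array(c['R']).T+np.array(c['t'])
    return np.c_[q[:,0]/q[:,2]*c['fx']+c['cx'],q[:,1]/q[:,2]*c['fy']+c['cy']]
def st():
    o=env.get_obs();R=Ro.from_rotvec(o['orientation']).as_matrix()
    print('t',round(o['time'],2),'tcp',np.round(o['tcp_pos'],4),'F',np.round(o['force'],1),'w',round(o['grip_width'],3))
    print('tool axes in world (cols)\n',np.round(R,3));return o,R
def go(dst,yaw=None):
    "print delta to tcp dst (x,y,z) in tool units; yaw = world angle wanted for jaw axis (tool y)"
    o,R=st();d=R.T@(np.array(dst)-o['tcp_pos'])/0.03
    print('delta',np.round(d,3))
    if yaw is not None:
        a=np.arctan2(R[1,1],R[0,1]);e=(yaw-a+np.pi/2)%np.pi-np.pi/2
        print('turn about tool z deg',round(-np.degrees(e),2))
E
python3 - <<'E'
from h import *
st();print(env.get_obs()['joints'])
for n in('top','side'):
    p,d=cap(n,n+'0');c=env.camera_params(n);print(n,c)
E
```

```text
t 0.0 tcp [ 0.1326 -0.5593  0.4038] F [-0.1 -0.1  0.2] w 1.001
tool axes in world (cols)
 [[ 0.973  0.231 -0.   ]
 [ 0.231 -0.973  0.002]
 [ 0.    -0.002 -1.   ]]
[-1.47761799e+00  3.14026003e-01  4.49463088e-02  1.30358998e+00
  1.51812447e-05  1.43121286e+00]
top {'fx': 441.6736400526849, 'fy': 441.6736400526849, 'cx': 253.35114640842346, 'cy': 192.8763641468907, 'R': array([[ 0.12777197, -0.9918003 ,  0.00254863],
       [-0.96828823, -0.12529837, -0.216144  ],
       [ 0.21469102,  0.02514933, -0.97635817]]), 't': array([-0.00586397,  0.58836832,  1.28352976])}
side {'fx': 498.3215766830149, 'fy': 498.3215766830149, 'cx': 257.6711455441215, 'cy': 193.59557439280752, 'R': array([[-0.91359964, -0.40655419,  0.00702854],
       [-0.27874511,  0.61361806, -0.73876521],
       [ 0.29603525, -0.6768948 , -0.67392623]]), 't': array([0.52330375, 0.19514201, 1.94169105])}
```

View pics/top0.png

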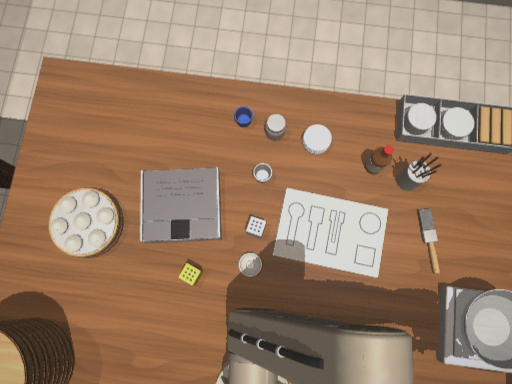

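View pics/side0.png

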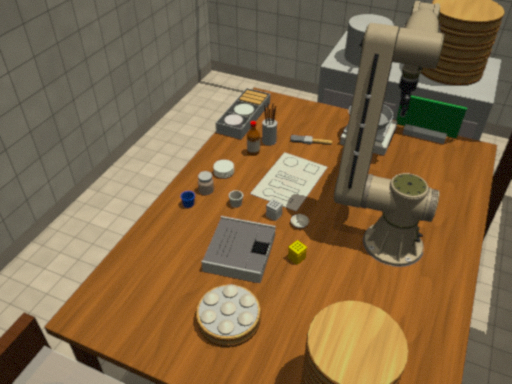

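Top view: case about (180,205) with black tab at (180,230), and the board about (332,232). Cup candidates are white (262,172) and blue (243,117); the white one fits. Shaker candidates are white with holes (256,226) and yellow (190,273); the white one fits. Next I measure the case, the board and both pieces.

```bash
cat > m.py <<'E'
from h import *
def rect(pts):
    (c,s,a)=cv2.minAreaRect(np.float32(pts*1000));return np.array(c)/1000,s,a
def case(p=None):
    p=cap('top')[0] if p is None else p
E
python3 - <<'E'
from m import *
p,d=cap('top')
g=cv2.cvtColor(p,cv2.COLOR_RGB2GRAY);hsv=cv2.cvtColor(p,cv2.COLOR_RGB2HSV)
# board
low=((hsv[...,1]<45)&(g>150)).astype(np.uint8)
n,l,s,_=cv2.connectedComponentsWithStats(low)
i=l[250,350];m=(l==i).astype(np.uint8)
cn=max(cv2.findContours(m,cv2.RETR_EXTERNAL,cv2.CHAIN_APPROX_NONE)[0],key=cv2.contourArea)[:,0]
W=plane('top',cn,.003)[:,:2];print('board',rect(W))
inn,h=cv2.findContours(m,cv2.RETR_CCOMP,cv2.CHAIN_APPROX_NONE)
for c,hh in zip(inn,h[0]):
    if hh[3]>=0 and len(c)>12:
        w=plane('top',c[:,0],.003)[:,:2];print(' hole px',c[:,0].mean(0).round(1),'rect',rect(w),'mean',((w.min(0)+w.max(0))/2).round(4))
# case: grey low-sat in window
m=((hsv[...,1]<60)&(g>60)).astype(np.uint8);m[:,:135]=0;m[:,228:]=0;m[:160]=0;m[255:]=0
m=cv2.morphologyEx(m,cv2.MORPH_CLOSE,np.ones((5,5)));
c=max(cv2.findContours(m,cv2.RETR_EXTERNAL,cv2.CHAIN_APPROX_NONE)[0],key=cv2.contourArea)[:,0]
print('case px rect',cv2.minAreaRect(c))
print('case z.05',rect(plane('top',c,.053)[:,:2]))
t=((g<45)).astype(np.uint8);t[:,:165]=0;t[:,196:]=0;t[:215]=0;t[245:]=0
c=max(cv2.findContours(t,cv2.RETR_EXTERNAL,cv2.CHAIN_APPROX_NONE)[0],key=cv2.contourArea)[:,0]
print('tab',rect(plane('top',c,.06)[:,:2]),c.min(0),c.max(0))
# depth pieces
def pc(u0,v0,r):
    c=env.camera_params('top');V,U=np.mgrid[v0-r:v0+r+1,u0-r:u0+r+1];D=d[V,U]
    X=np.stack([(U-c['cx'])/c['fx']*D,(V-c['cy'])/c['fy']*D,D],-1).reshape(-1,3)-c['t']
    return X@c['R']
for nm,u,v in(('cup',262,172),('shk',256,226)):
    X=pc(u,v,16);T=X[X[:,2]>(.042 if nm=='cup' else .058)];print(nm,len(T),T[:,2].max(),((T.max(0)+T.min(0))/2).round(4),np.ptp(T,axis=0).round(3),rect(T[:,:2]))
X=pc(180,205,50);print('cover z',np.median(X[abs(X[:,2]-.05)<.02,2]))
cr=p[155:285,130:400];cv2.imwrite('pics/crop1.png',cv2.resize(cr,None,fx=2.9,fy=2.9,interpolation=cv2.INTER_CUBIC)[:,:,::-1])
E
```

```text
board (array([ 0.50623511, -0.18549628]), (329.4709167480469, 220.863037109375), 85.20002746582031)
case px rect ((179.22364807128906, 204.591064453125), (72.1822738647461, 81.21504974365234), 87.70938873291016)
case z.05 (array([0.52365076, 0.28867328]), (225.0249786376953, 243.1256561279297), 9.761360168457031)Traceback (most recent call last):
  File "<stdin>", line 21, in <module>
ValueError: max() iterable argument is empty
```

```bash
python3 - <<'E'
from m import *
p,d=cap('top')
g=cv2.cvtColor(p,cv2.COLOR_RGB2GRAY)
print('tab px',g[225:236:5,172:190:6],'board',g[225,300:345:1])
c=env.camera_params('top');V,U=np.mgrid[0:384,0:512]
X=(np.stack([(U-c['cx'])/c['fx']*d,(V-c['cy'])/c['fy']*d,d],-1)-c['t'])@c['R']
Z=X[...,2];np.save('X0.npy',X)
m=((Z>.044)&(U>130)&(U<230)&(V>160)&(V<250)).astype(np.uint8)
m=cv2.morphologyEx(m,cv2.MORPH_OPEN,np.ones((3,3)))
cn=max(cv2.findContours(m,cv2.RETR_EXTERNAL,cv2.CHAIN_APPROX_NONE)[0],key=cv2.contourArea)[:,0]
P=X[cn[:,1],cn[:,0]];print('case',len(cn),rect(P[:,:2]),np.median(P[:,2]))
t=(g<70).astype(np.uint8);t[:,:165]=0;t[:,196:]=0;t[:215]=0;t[245:]=0
cn=max(cv2.findContours(t,cv2.RETR_EXTERNAL,cv2.CHAIN_APPROX_NONE)[0],key=cv2.contourArea)[:,0]
print('tab',rect(plane('top',cn,.06)[:,:2]),cn.min(0),cn.max(0))
for nm,u,v,z0 in(('cup',262,172,.042),('shk',256,226,.058)):
    T=X[v-18:v+19,u-18:u+19].reshape(-1,3);T=T[T[:,2]>z0];print(nm,len(T),T[:,2].max(),((T.max(0)+T.min(0))/2).round(4),np.ptp(T,axis=0).round(3),rect(T[:,:2]))
# outlines
bg=cv2.medianBlur(g,15).astype(int);k=((bg-g>18)&(U>278)&(U<388)&(V>190)&(V<275)).astype(np.uint8)
n,l,s,ce=cv2.connectedComponentsWithStats(k,connectivity=8)
for i in range(1,n):
    if s[i,4]>20:
        v,u=np.where(l==i);w=plane('top',np.c_[u,v],.003)[:,:2];print('outl',s[i],rect(w))
cr=p[155:285,130:400];cv2.imwrite('pics/crop1.png',cv2.resize(cr,None,fx=2.9,fy=2.9,interpolation=cv2.INTER_CUBIC)[:,:,::-1])
E
```

```text
tab px [[59 60 56]
 [60 60 60]
 [62 62 62]] board [217 217 219 216 218 216 216 218 218 215 185 166 218 217 218 218 215 185
 162 216 217 218 218 218 217 216 217 217 217 211 146 210 216 196 164 217
 212 164 218 213 175 185 217 217 218]
case 328 (array([0.44375906, 0.2528065 ]), (445.2952880859375, 281.10791015625), 23.30854034423828) 0.052184407492746845
tab (array([0.44681796, 0.27575894]), (54.75653076171875, 51.25859451293945), 9.172011375427246) [171 220] [188 238]
cup 98 1.380371993879243 [0.491  0.0513 0.7113] [0.392 0.057 1.338] (array([0.49254251, 0.03145642]), (391.34796142578125, 56.31380081176758), 6.97999382019043)
shk 280 1.380371993879243 [0.4041 0.0498 0.7198] [0.218 0.055 1.321] (array([0.40453748, 0.05497443]), (52.981903076171875, 216.27406311035156), 86.2431640625)
outl [286 202  19  44 163] (array([ 0.51734735, -0.07206149]), (137.99928283691406, 51.4516716003418), 2.9627676010131836)
outl [306 205  19  46 184] (array([ 0.51102744, -0.13131151]), (46.2231330871582, 140.88510131835938), 85.670654296875)
outl [325 209  21  47 263] (array([ 0.50553433, -0.19592593]), (48.459716796875, 141.1410675048828), 85.51436614990234)
outl [359 212  22  23 109] (array([ 0.54863629, -0.30393271]), (70.40188598632812, 66.13644409179688), 3.791841745376587)
outl [354 244  22  24 127] (array([ 0.44486673, -0.29592905]), (60.300113677978516, 61.31144714355469), 85.24352264404297)
```

View pics/crop1.png

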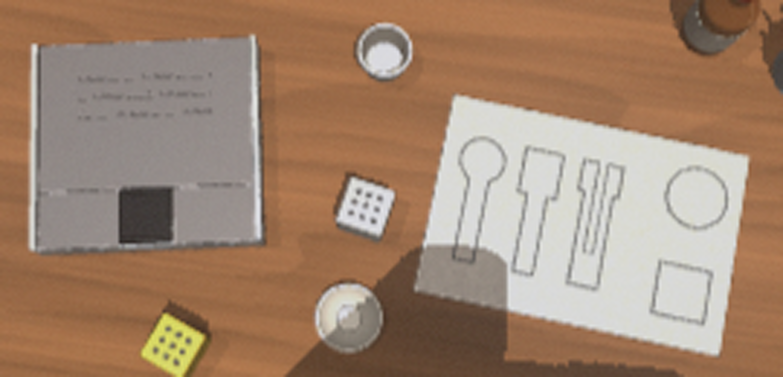

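The crop confirms it: white cup at (384,50), white shaker at (365,207), and the blue and yellow look-alikes are separate. The board outlines are, left to right, spoon, spatula, tongs, then round and square. Next I refine the outline centres in board axes and plan the approach to the tab.

```bash
cat >> h.py <<'E'
def plan(wps):
    "wps: (x,y,z,tool-x world yaw deg); prints per-leg delta in tool units and turn about tool z"
    o=env.get_obs();R=Ro.from_rotvec(o['orientation']).as_matrix();P=o['tcp_pos']
    y0=np.degrees(np.arctan2(R[1,0],R[0,0]))
    print('t',round(o['time'],2),'tcp',np.round(P,4),'yaw',round(y0,2),'F',np.round(o['force'],1),'w',round(o['grip_width'],3))
    for x,y,z,yw in wps:
        a=np.radians(y0);c,s=np.cos(a),np.sin(a);d=np.array([x,y,z])-P
        print('  d',np.round([(c*d[0]+s*d[1])/.03,(s*d[0]-c*d[1])/.03,-d[2]/.03],3),'rotz',round(-((yw-y0+180)%360-180),1))
        P=np.array([x,y,z]);y0=yw
E
python3 - <<'E'
from m import *
p,d=cap('top')
g=cv2.cvtColor(p,cv2.COLOR_RGB2GRAY);U,V=np.meshgrid(np.arange(512),np.arange(384))
bg=cv2.medianBlur(g,15).astype(int);k=((bg-g>12)&(U>278)&(U<388)&(V>190)&(V<275)).astype(np.uint8)
n,l,s,ce=cv2.connectedComponentsWithStats(k,connectivity=8)
a=np.radians(-4.7);Rb=np.array([[np.cos(a),-np.sin(a)],[np.sin(a),np.cos(a)]])
b0=np.array([.50624,-.1855])
for i in range(1,n):
    if s[i,4]>20:
        v,u=np.where(l==i);w=(plane('top',np.c_[u,v],.003)[:,:2]-b0)@Rb
        lo,hi=w.min(0),w.max(0);m=w[(w[:,0]<lo[0]+.05)];
        c=(lo+hi)/2;print('outl',s[i,4],'board',c.round(4),(hi-lo).round(4),'handle y',((m[:,1].min()+m[:,1].max())/2).round(4),'world',(b0+Rb@c).round(4))
V_=np.load('X0.npy')
for nm,u,v,z0,z1 in(('cup',262,172,.042,.06),('shk',256,226,.058,.08)):
    T=V_[v-18:v+19,u-18:u+19].reshape(-1,3);T=T[(T[:,2]>z0)&(T[:,2]<z1)];print(nm,len(T),((T.max(0)+T.min(0))/2).round(4),np.ptp(T,axis=0).round(3),rect(T[:,:2]))
c,s_=np.cos(np.radians(9.3)),np.sin(np.radians(9.3))
plan([(.45,-.25,.40,73),(.50,0.05,.40,133),(.447,.2755,.30,-170.7),(.447,.2755,.237,-170.7)])
E
```

```text
outl 27 board [ 0.1165 -0.0921] [0.011  0.0347] handle y -0.0921 world [ 0.6148 -0.2869]
outl 175 board [0.0008 0.1199] [0.1413 0.0526] handle y 0.1199 world [ 0.5169 -0.0661]
outl 192 board [0.0009 0.0548] [0.142  0.0463] handle y 0.0551 world [ 0.5116 -0.131 ]
outl 282 board [ 0.0006 -0.0103] [0.1424 0.0485] handle y -0.01 world [ 0.506  -0.1958]
outl 126 board [ 0.0522 -0.1154] [0.0705 0.0693] handle y -0.1154 world [ 0.5488 -0.3048]
outl 138 board [-0.0516 -0.1151] [0.0624 0.0603] handle y -0.1151 world [ 0.4454 -0.296 ]
outl 23 board [-0.1172  0.0729] [0.0174 0.0221] handle y 0.0729 world [ 0.3954 -0.1032]
cup 90 [0.6582 0.0513 0.0498] [0.058 0.057 0.015] (array([0.65847839, 0.05178807]), (57.23188400268555, 56.255035400390625), 7.71289587020874)
shk 273 [0.4859 0.0498 0.0666] [0.055 0.055 0.015] (array([0.48565643, 0.04940864]), (49.50975799560547, 49.74464797973633), 78.68539428710938)
t 0.25 tcp [ 0.1326 -0.5594  0.4043] yaw 13.34 F [ 0.   0.3 -0.2] w 1.0
  d [12.673 -7.595  0.143] rotz -59.7
  d [10.05 -1.33 -0.  ] rotz -60
  d [6.702 3.834 3.333] rotz -56.3
  d [-0.   0.   2.1] rotz -0.0
```

```bash
python3 -m handwheel '[{"delta_pos":[12.67,-7.6,0.14],"rotation":[0,0,-59.7],"jaw":1},{"delta_pos":[12.67,-7.6,0.14],"rotation":[0,0,-59.7],"jaw":1},{"delta_pos":[12.67,-7.6,0.14],"rotation":[0,0,-59.7],"jaw":1},{"delta_pos":[12.67,-7.6,0.14],"rotation":[0,0,-59.7],"jaw":1},{"delta_pos":[12.67,-7.6,0.14],"rotation":[0,0,-59.7],"jaw":1},{"delta_pos":[12.67,-7.6,0.14],"rotation":[0,0,-59.7],"jaw":1},{"delta_pos":[12.67,-7.6,0.14],"rotation":[0,0,-59.7],"jaw":1},{"delta_pos":[12.67,-7.6,0.14],"rotation":[0,0,-59.7],"jaw":1}]' 40; python3 - <<'E'
from h import *
print(env.get_obs()['joints'])
plan([(.50,0.05,.40,133),(.447,.2755,.30,-170.7),(.447,.2755,.237,-170.7)])
E
```

```text
time: 1.05
tcp_pos: [0.42, -0.2785, 0.4011]
orientation: [2.521, 1.873, 0.0]
force: [0.8, -0.2, -0.2]
grip_width: 0.001
[-7.44862133e-01  1.76481981e-01 -1.41597018e-01  1.25199183e+00
 -1.22988918e-04  1.11904466e+00]
t 1.05 tcp [ 0.42   -0.2785  0.4011] yaw 73.21 F [ 0.8 -0.2 -0.2] w 0.001
  d [11.253 -0.612  0.036] rotz -59.8
  d [6.702 3.834 3.333] rotz -56.3
  d [-0.   0.   2.1] rotz -0.0
```

```bash
python3 -m handwheel '[{"delta_pos":[11.25,-0.6,0],"rotation":[0,0,-59.8],"jaw":1},{"delta_pos":[11.25,-0.6,0],"rotation":[0,0,-59.8],"jaw":1},{"delta_pos":[11.25,-0.6,0],"rotation":[0,0,-59.8],"jaw":1},{"delta_pos":[11.25,-0.6,0],"rotation":[0,0,-59.8],"jaw":1},{"delta_pos":[11.25,-0.6,0],"rotation":[0,0,-59.8],"jaw":1},{"delta_pos":[11.25,-0.6,0],"rotation":[0,0,-59.8],"jaw":1},{"delta_pos":[11.25,-0.6,0],"rotation":[0,0,-59.8],"jaw":1},{"delta_pos":[11.25,-0.6,0],"rotation":[0,0,-59.8],"jaw":1}]' 40; python3 - <<'E'
from h import *
print(env.get_obs()['joints'])
plan([(.447,.2755,.30,-170.7),(.447,.2755,.237,-170.7)])
E
```

```text
time: 1.85
tcp_pos: [0.5006, 0.0519, 0.4008]
orientation: [-1.244, -2.885, -0.002]
force: [-0.7, -0.1, 0.2]
grip_width: -0.004
[-5.66777877e-02  1.75344294e-01 -1.43739094e-01  1.25133460e+00
  1.11827890e-03  7.57421396e-01]
t 1.85 tcp [0.5006 0.0519 0.4008] yaw 133.36 F [-0.7 -0.1  0.2] w -0.004
  d [6.646 3.819 3.359] rotz -55.9
  d [-0.   0.   2.1] rotz -0.0
```

```bash
python3 -m handwheel '[{"delta_pos":[6.65,3.82,3.36],"rotation":[0,0,-55.9],"jaw":1},{"delta_pos":[6.65,3.82,3.36],"rotation":[0,0,-55.9],"jaw":1},{"delta_pos":[6.65,3.82,3.36],"rotation":[0,0,-55.9],"jaw":1},{"delta_pos":[6.65,3.82,3.36],"rotation":[0,0,-55.9],"jaw":1},{"delta_pos":[6.65,3.82,3.36],"rotation":[0,0,-55.9],"jaw":1},{"delta_pos":[6.65,3.82,3.36],"rotation":[0,0,-55.9],"jaw":1},{"delta_pos":[6.65,3.82,3.36],"rotation":[0,0,-55.9],"jaw":1},{"delta_pos":[6.65,3.82,3.36],"rotation":[0,0,-55.9],"jaw":1}]' 40;python3 -m handwheel '[{"delta_pos":[0,0,1],"rotation":[0,0,0],"jaw":1},{"delta_pos":[0,0,1.9],"rotation":[0,0,0],"jaw":1},{"delta_pos":[0,0,1.9],"rotation":[0,0,0],"jaw":1}]'; python3 - <<'E'
from h import *
plan([(.447,.2755,.237,-170.7)])
p,d=cap('top');q=cap('side')[0]
a=cv2.resize(p[150:260,120:240],(400,366),interpolation=cv2.INTER_CUBIC)
b=cv2.resize(q[190:300,190:310],(400,366),interpolation=cv2.INTER_CUBIC)
cv2.imwrite('pics/press0.png',np.hstack([a,b])[:,:,::-1])
E
```

```text
time: 2.65
tcp_pos: [0.4484, 0.272, 0.2997]
orientation: [0.239, -3.132, 0.001]
force: [0.2, -0.5, 0.1]
grip_width: 0.001
time: 2.95
tcp_pos: [0.4473, 0.2706, 0.2401]
orientation: [0.233, -3.127, 0.003]
force: [-0.8, -0.8, -0.1]
grip_width: -0.002
t 2.95 tcp [0.4473 0.2706 0.2401] yaw -171.47 F [-0.8 -0.8 -0.1] w -0.002
  d [-0.016  0.163  0.103] rotz -0.8
```

View pics/press0.png

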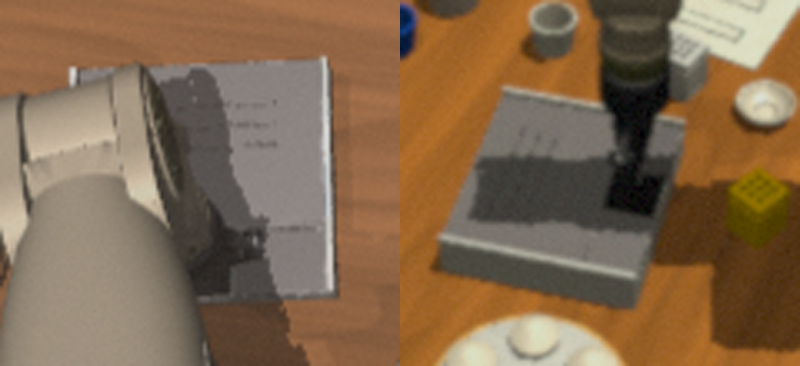

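Side crop: the closed fingers stand over the black tab (about 635,190). I correct 5 mm sideways and press in steps.

```bash
python3 -m handwheel '[{"delta_pos":[0,0.16,0],"rotation":[0,0,-0.8],"jaw":1},{"delta_pos":[0,0.16,0.25],"rotation":[0,0,-0.8],"jaw":1},{"delta_pos":[0,0.16,0.25],"rotation":[0,0,-0.8],"jaw":1},{"delta_pos":[0,0.16,0.25],"rotation":[0,0,-0.8],"jaw":1}]';python3 -m handwheel '[{"delta_pos":[0,0,0.1],"rotation":[0,0,0],"jaw":1},{"delta_pos":[0,0,0.1],"rotation":[0,0,0],"jaw":1},{"delta_pos":[0,0,0.1],"rotation":[0,0,0],"jaw":1}]';python3 -m handwheel '[{"delta_pos":[0,0,0.1],"rotation":[0,0,0],"jaw":1},{"delta_pos":[0,0,0.1],"rotation":[0,0,0],"jaw":1},{"delta_pos":[0,0,0.1],"rotation":[0,0,0],"jaw":1}]'
python3 -m handwheel '[{"delta_pos":[0,0,0.07],"rotation":[0,0,0],"jaw":1},{"delta_pos":[0,0,0.07],"rotation":[0,0,0],"jaw":1},{"delta_pos":[0,0,0.07],"rotation":[0,0,0],"jaw":1}]'
```

```text
time: 3.45
tcp_pos: [0.4478, 0.2769, 0.2358]
orientation: [-0.261, 3.131, -0.0]
force: [0.8, 0.4, 0.3]
grip_width: -0.002
time: 3.75
tcp_pos: [0.4478, 0.2768, 0.2325]
orientation: [0.261, -3.13, 0.0]
force: [-0.3, -0.6, -0.6]
grip_width: 0.002
time: 4.05
tcp_pos: [0.448, 0.2769, 0.2298]
orientation: [-0.261, 3.13, 0.0]
force: [0.1, -0.4, 3.2]
grip_width: -0.003
time: 4.35
tcp_pos: [0.448, 0.2769, 0.2276]
orientation: [-0.261, 3.13, 0.0]
force: [-0.9, -0.2, 4.2]
grip_width: 0.003
```

```bash
python3 -m handwheel '[{"delta_pos":[0,0,0.1],"rotation":[0,0,0],"jaw":1},{"delta_pos":[0,0,0.17],"rotation":[0,0,0],"jaw":1},{"delta_pos":[0,0,0.17],"rotation":[0,0,0],"jaw":1},{"delta_pos":[0,0,0.17],"rotation":[0,0,0],"jaw":1}]'
```

```text
time: 4.75
tcp_pos: [0.4481, 0.2769, 0.2225]
orientation: [-0.261, 3.13, 0.0]
force: [-0.7, 0.5, 5.8]
grip_width: -0.0
```

```bash
python3 - <<'E'
from h import *
st()
a=np.radians(9.3);plan([(.448+d*np.cos(a),.2769+d*np.sin(a),.222,9.3+180) for d in(.025,.10,.185,.2)])
E
```

```text
t 4.75 tcp [0.4481 0.2769 0.2225] F [-0.7  0.5  5.8] w -0.0
tool axes in world (cols)
 [[-0.986 -0.166  0.001]
 [-0.166  0.986  0.   ]
 [-0.001  0.    -1.   ]]
t 4.75 tcp [0.4481 0.2769 0.2225] yaw -170.47 F [-0.7  0.5  5.8] w -0.0
  d [-0.831 -0.003  0.018] rotz 0.2
  d [-2.5 -0.  -0. ] rotz -0.0
  d [-2.833  0.    -0.   ] rotz -0.0
  d [-0.5 -0.  -0. ] rotz -0.0
```

```bash
python3 -m handwheel '[{"delta_pos":[-0.15,0,0.02],"rotation":[0,0,0],"jaw":1},{"delta_pos":[-0.3,0,0.02],"rotation":[0,0,0],"jaw":1},{"delta_pos":[-0.45,0,0.02],"rotation":[0,0,0],"jaw":1},{"delta_pos":[-0.6,0,0.02],"rotation":[0,0,0],"jaw":1},{"delta_pos":[-0.75,0,0.02],"rotation":[0,0,0],"jaw":1},{"delta_pos":[-0.9,0,0.02],"rotation":[0,0,0],"jaw":1},{"delta_pos":[-0.9,0,0.02],"rotation":[0,0,0],"jaw":1}]'; python3 - <<'E'
from h import *
q=cap('side')[0];b=cv2.resize(q[170:310,180:320],(560,560),interpolation=cv2.INTER_CUBIC)
cv2.imwrite('pics/press1.png',b[:,:,::-1])
E
```

```text
time: 5.45
tcp_pos: [0.4753, 0.2816, 0.2224]
orientation: [-0.261, 3.129, 0.001]
force: [-0.1, 0.3, 6.7]
grip_width: 0.001
```

View pics/press1.png

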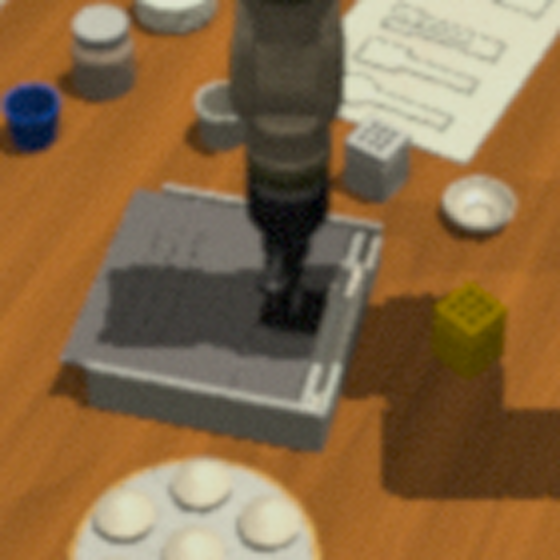

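The cover is sliding: the catch bar shows at its near edge, around (335,300). I keep going.

```bash
python3 -m handwheel '[{"delta_pos":[-0.4,0,0],"rotation":[0,0,0],"jaw":1},{"delta_pos":[-0.9,0,0],"rotation":[0,0,0],"jaw":1},{"delta_pos":[-1.4,0,0],"rotation":[0,0,0],"jaw":1},{"delta_pos":[-2,0,0],"rotation":[0,0,0],"jaw":1},{"delta_pos":[-2.6,0,0],"rotation":[0,0,0],"jaw":1},{"delta_pos":[-3.2,0,0],"rotation":[0,0,0],"jaw":1},{"delta_pos":[-3.8,0,0],"rotation":[0,0,0],"jaw":1},{"delta_pos":[-4.4,0,0],"rotation":[0,0,0],"jaw":1}]';python3 -m handwheel '[{"delta_pos":[-0.2,0,0],"rotation":[0,0,0],"jaw":1},{"delta_pos":[-0.4,0,0],"rotation":[0,0,0],"jaw":1},{"delta_pos":[-0.6,0,0],"rotation":[0,0,0],"jaw":1},{"delta_pos":[-0.6,0,0],"rotation":[0,0,0],"jaw":1}]'; python3 -m handwheel '[{"delta_pos":[-0.1,0,0],"rotation":[0,0,0],"jaw":1},{"delta_pos":[-0.2,0,0],"rotation":[0,0,0],"jaw":1},{"delta_pos":[-0.3,0,0],"rotation":[0,0,0],"jaw":1},{"delta_pos":[-0.3,0,0],"rotation":[0,0,0],"jaw":1}]'
```

```text
time: 6.3
tcp_pos: [0.605, 0.3039, 0.2224]
orientation: [0.262, -3.131, -0.003]
force: [-3.5, 2.8, 8.7]
grip_width: -0.004
time: 6.7
tcp_pos: [0.6233, 0.307, 0.2224]
orientation: [-0.262, 3.128, 0.004]
force: [1.4, 2.6, 6.5]
grip_width: -0.001
time: 7.1
tcp_pos: [0.631, 0.3083, 0.2224]
orientation: [0.262, -3.13, -0.003]
force: [-3.4, 2.9, 8.5]
grip_width: -0.001
```

```bash
for i in 1; do python3 -m handwheel '[{"delta_pos":[-0.07,0,0],"rotation":[0,0,0],"jaw":1},{"delta_pos":[-0.13,0,0],"rotation":[0,0,0],"jaw":1},{"delta_pos":[-0.13,0,0],"rotation":[0,0,0],"jaw":1}]'; done;python3 -m handwheel '[{"delta_pos":[-0.07,0,0],"rotation":[0,0,0],"jaw":1},{"delta_pos":[-0.13,0,0],"rotation":[0,0,0],"jaw":1},{"delta_pos":[-0.13,0,0],"rotation":[0,0,0],"jaw":1}]'; python3 - <<'E'
from h import *
q=cap('side')[0];b=cv2.resize(q[150:310,160:320],(560,560),interpolation=cv2.INTER_CUBIC)
cv2.imwrite('pics/press2.png',b[:,:,::-1])
E
```

```text
time: 7.4
tcp_pos: [0.6334, 0.3086, 0.2223]
orientation: [0.262, -3.127, -0.001]
force: [-8.1, 0.3, 11.9]
grip_width: -0.005
time: 7.7
tcp_pos: [0.6371, 0.3091, 0.2223]
orientation: [0.262, -3.126, -0.0]
force: [-7.6, -0.6, 11.4]
grip_width: 0.001
```

View pics/press2.png

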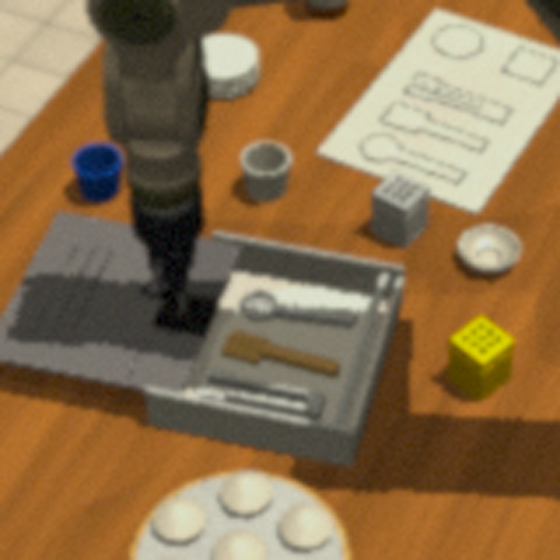

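All three tools show: spoon (300,305), spatula (280,350), tongs (265,395). I push a little more to confirm the end stop.

```bash
python3 -m handwheel '[{"delta_pos":[-0.07,0,0],"rotation":[0,0,0],"jaw":1},{"delta_pos":[-0.13,0,0],"rotation":[0,0,0],"jaw":1},{"delta_pos":[-0.13,0,0],"rotation":[0,0,0],"jaw":1}]'; python3 -m handwheel '[{"delta_pos":[-0.07,0,0],"rotation":[0,0,0],"jaw":1},{"delta_pos":[-0.13,0,0],"rotation":[0,0,0],"jaw":1},{"delta_pos":[-0.13,0,0],"rotation":[0,0,0],"jaw":1}]'
```

```text
time: 8.05
tcp_pos: [0.6394, 0.3095, 0.2222]
orientation: [0.262, -3.122, 0.001]
force: [-13.8, -1.2, 16.1]
grip_width: 0.004
time: 8.35
tcp_pos: [0.6408, 0.3098, 0.222]
orientation: [0.263, -3.115, 0.002]
force: [-22.1, -3.6, 22.4]
grip_width: -0.003
```

At the end stop: the resistance rises steeply. I lift and move aside to look.

```bash
python3 -m handwheel '[{"delta_pos":[0.15,0,0],"rotation":[0,0,0],"jaw":1},{"delta_pos":[0.15,0,-1],"rotation":[0,0,0],"jaw":1},{"delta_pos":[0.15,0,-2.5],"rotation":[0,0,0],"jaw":1},{"delta_pos":[0.15,0,-4],"rotation":[0,0,0],"jaw":0.4},{"delta_pos":[0.15,0,-4],"rotation":[0,0,0],"jaw":0.4}]'; python3 - <<'E'
from h import *
plan([(.42,-.05,.36,-170.7)])
E
```

```text
time: 8.85
tcp_pos: [0.6435, 0.31, 0.3489]
orientation: [-0.261, 3.12, 0.004]
force: [1.8, 0.5, 0.5]
grip_width: 0.334
t 8.85 tcp [0.6435 0.31   0.3489] yaw -170.46 F [1.8 0.5 0.5] w 0.334
  d [  9.337 -10.6    -0.369] rotz 0.2
```

```bash
python3 -m handwheel '[{"delta_pos":[9.3,-10.6,0],"rotation":[0,0,0],"jaw":0.4},{"delta_pos":[9.3,-10.6,0],"rotation":[0,0,0],"jaw":0.4},{"delta_pos":[9.3,-10.6,0],"rotation":[0,0,0],"jaw":0.4},{"delta_pos":[9.3,-10.6,0],"rotation":[0,0,0],"jaw":0.4},{"delta_pos":[9.3,-10.6,0],"rotation":[0,0,0],"jaw":0.4},{"delta_pos":[9.3,-10.6,0],"rotation":[0,0,0],"jaw":0.4},{"delta_pos":[9.3,-10.6,0],"rotation":[0,0,0],"jaw":0.4},{"delta_pos":[9.3,-10.6,0],"rotation":[0,0,0],"jaw":0.4}]';python3 -m handwheel '[{"delta_pos":[0.5,-1,0],"rotation":[0,0,0],"jaw":0.4},{"delta_pos":[0.5,-1,0],"rotation":[0,0,0],"jaw":0.4},{"delta_pos":[0.5,-1,0],"rotation":[0,0,0],"jaw":0.4}]'; python3 - <<'E'
from h import *
plan([])
p,d=cap('top','open');np.save('open.npy',p);np.save('opend.npy',d)
cv2.imwrite('pics/open_c.png',cv2.resize(p[110:260,125:285],(800,750),interpolation=cv2.INTER_CUBIC)[:600,:,::-1])
E
```

```text
time: 9.65
tcp_pos: [0.4301, -0.0319, 0.3407]
orientation: [0.262, -3.129, -0.0]
force: [0.1, -0.9, -1.2]
grip_width: 0.6
time: 9.95
tcp_pos: [0.4216, -0.0634, 0.3411]
orientation: [0.257, -3.13, -0.001]
force: [0.7, 0.2, -0.7]
grip_width: 0.605
t 9.95 tcp [ 0.4216 -0.0634  0.3411] yaw -170.6 F [ 0.7  0.2 -0.7] w 0.605
```

View pics/open_c.png

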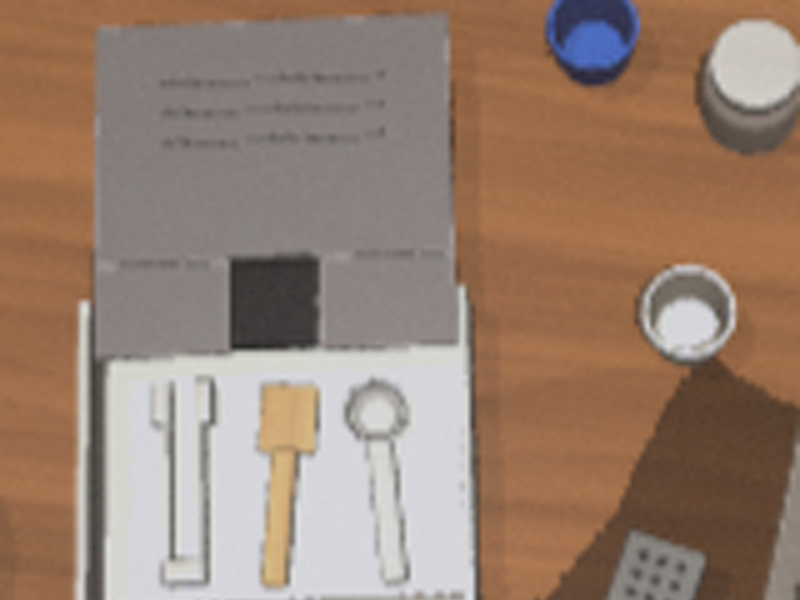

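Open-case crop: the tongs run from tips (183,380) to base (185,583), the spatula from blade end (290,385) to handle end (274,583), and the spoon from bowl centre (378,411) to handle end (398,578). The cup is at (688,315) and the shaker at about (655,570).

```bash
python3 - <<'E'
from h import *
px=lambda u,v:((u+.5)/5-.5+125,(v+.5)/5-.5+110)
W=lambda u,v,z:plane('top',px(u,v),z)[0][:2]
def line(a,b,la,lb,n):
    # a at tool x=la, b at x=lb
    d=(a-b);L=np.linalg.norm(d);y=np.degrees(np.arctan2(d[1],d[0]));o=b+d*(-lb)/(la-lb)
    print(n,'origin',o.round(4),'yaw',y.round(1),'len',L.round(4),'exp',la-lb);return o,y
s=line(W(378,411,.019),W(398,578,.017),.044,-.065,'spoon')
p=line(W(290,385,.012),W(274,583,.017),.065,-.065,'spatula')
t=line(W(183,380,.018),W(185,583,.018),.065,-.065,'tongs')
print('cover edge/tab', W(276,302,.058))
plan([(*s[0],.26,s[1]+180),(*s[0],.182,s[1]+180)])
E
```

```text
spoon origin [0.5345 0.2261] yaw 15.4 len 0.1071 exp 0.109
spatula origin [0.5236 0.2909] yaw 5.2 len 0.1277 exp 0.13
tongs origin [0.5166 0.3516] yaw 10.5 len 0.1298 exp 0.13
cover edge/tab [0.62846012 0.305146  ]
t 10.0 tcp [ 0.4219 -0.0627  0.3412] yaw -170.5 F [ 0.2  0.  -0.3] w 0.6
  d [-5.29   8.877  2.706] rotz -5.9
  d [-0.   0.   2.6] rotz -0.0
```

```bash
python3 -m handwheel '[{"delta_pos":[-5.29,8.88,2.7],"rotation":[0,0,-5.9],"jaw":0.4},{"delta_pos":[-5.29,8.88,2.7],"rotation":[0,0,-5.9],"jaw":0.4},{"delta_pos":[-5.29,8.88,2.7],"rotation":[0,0,-5.9],"jaw":0.4},{"delta_pos":[-5.29,8.88,2.7],"rotation":[0,0,-5.9],"jaw":0.4},{"delta_pos":[-5.29,8.88,2.7],"rotation":[0,0,-5.9],"jaw":0.4},{"delta_pos":[-5.29,8.88,2.7],"rotation":[0,0,-5.9],"jaw":0.4},{"delta_pos":[-5.29,8.88,2.7],"rotation":[0,0,-5.9],"jaw":0.4},{"delta_pos":[-5.29,8.88,2.7],"rotation":[0,0,-5.9],"jaw":0.4}]';python3 -m handwheel '[{"delta_pos":[0,0,0],"rotation":[0,0,0],"jaw":0.4},{"delta_pos":[0,0,0],"rotation":[0,0,0],"jaw":0.4}]';python3 - <<'E'
from h import *
plan([(.5345,.2261,.181,195.4)])
E
```

```text
time: 10.8
tcp_pos: [0.5341, 0.23, 0.2588]
orientation: [0.431, -3.11, -0.0]
force: [-1.5, -0.4, -0.5]
grip_width: 0.6
time: 11.0
tcp_pos: [0.5339, 0.2256, 0.2609]
orientation: [0.421, -3.113, 0.001]
force: [0.6, -0.1, 1.1]
grip_width: 0.598
t 11.0 tcp [0.5339 0.2256 0.2609] yaw -164.58 F [ 0.6 -0.1  1.1] w 0.598
  d [-0.022  0.01   2.664] rotz 0.0
```

```bash
python3 -m handwheel '[{"delta_pos":[-0.02,0.01,1.3],"rotation":[0,0,0],"jaw":0.4},{"delta_pos":[-0.02,0.01,2.2],"rotation":[0,0,0],"jaw":0.4},{"delta_pos":[-0.02,0.01,2.66],"rotation":[0,0,0],"jaw":0.4},{"delta_pos":[-0.02,0.01,2.66],"rotation":[0,0,0],"jaw":0.4},{"delta_pos":[-0.02,0.01,2.66],"rotation":[0,0,0],"jaw":0.4}]';python3 -m handwheel '[{"delta_pos":[0,0,0],"rotation":[0,0,0],"jaw":1},{"delta_pos":[0,0,0],"rotation":[0,0,0],"jaw":1},{"delta_pos":[0,0,0],"rotation":[0,0,0],"jaw":1},{"delta_pos":[0,0,0],"rotation":[0,0,0],"jaw":1},{"delta_pos":[0,0,0],"rotation":[0,0,0],"jaw":1},{"delta_pos":[0,0,0],"rotation":[0,0,0],"jaw":1}]' 40;python3 -m handwheel '[{"delta_pos":[0,0,-1],"rotation":[0,0,0],"jaw":1},{"delta_pos":[0,0,-2],"rotation":[0,0,0],"jaw":1},{"delta_pos":[0,0,-3],"rotation":[0,0,0],"jaw":1},{"delta_pos":[0,0,-4],"rotation":[0,0,0],"jaw":1},{"delta_pos":[0,0,-4],"rotation":[0,0,0],"jaw":1},{"delta_pos":[0,0,-4],"rotation":[0,0,0],"jaw":1}]'; python3 - <<'E'
from h import *
plan([(.5169,-.0661,.26,175.3),(.5169,-.0661,.18,175.3)])
E
```

```text
time: 11.5
tcp_pos: [0.5352, 0.2257, 0.182]
orientation: [-0.419, 3.112, -0.0]
force: [-0.2, -1.0, -0.5]
grip_width: 0.599
time: 12.1
tcp_pos: [0.5353, 0.2266, 0.1816]
orientation: [-0.422, 3.112, -0.001]
force: [0.3, -1.7, 5.3]
grip_width: 0.173
time: 12.7
tcp_pos: [0.535, 0.2268, 0.3012]
orientation: [-0.422, 3.112, 0.0]
force: [-0.3, -1.9, -0.6]
grip_width: 0.176
t 12.7 tcp [0.535  0.2268 0.3012] yaw -164.55 F [-0.3 -1.9 -0.6] w 0.176
  d [ 3.18  -9.249  1.372] rotz 20.1
  d [0.    0.    2.667] rotz -0.0
```

```bash
python3 -m handwheel '[{"delta_pos":[3.18,-9.25,0],"rotation":[0,0,20.1],"jaw":1},{"delta_pos":[3.18,-9.25,0],"rotation":[0,0,20.1],"jaw":1},{"delta_pos":[3.18,-9.25,0],"rotation":[0,0,20.1],"jaw":1},{"delta_pos":[3.18,-9.25,0],"rotation":[0,0,20.1],"jaw":1},{"delta_pos":[3.18,-9.25,0],"rotation":[0,0,20.1],"jaw":1},{"delta_pos":[3.18,-9.25,0],"rotation":[0,0,20.1],"jaw":1},{"delta_pos":[3.18,-9.25,0],"rotation":[0,0,20.1],"jaw":1},{"delta_pos":[3.18,-9.25,0],"rotation":[0,0,20.1],"jaw":1}]';python3 -m handwheel '[{"delta_pos":[0,0,0.5],"rotation":[0,0,0],"jaw":1},{"delta_pos":[0,0,1.4],"rotation":[0,0,0],"jaw":1},{"delta_pos":[0,0,2],"rotation":[0,0,0],"jaw":1},{"delta_pos":[0,0,2],"rotation":[0,0,0],"jaw":1}]';python3 - <<'E'
from h import *
plan([(.5169,-.0661,.180,175.3)])
E
```

```text
time: 13.5
tcp_pos: [0.5161, -0.0671, 0.2993]
orientation: [-0.132, -3.136, -0.002]
force: [-0.8, 1.2, -1.0]
grip_width: 0.171
time: 13.9
tcp_pos: [0.515, -0.0641, 0.2376]
orientation: [-0.124, -3.132, -0.003]
force: [0.4, 0.4, -1.1]
grip_width: 0.172
t 13.9 tcp [ 0.515  -0.0641  0.2376] yaw 175.48 F [ 0.4  0.4 -1.1] w 0.172
  d [-0.067 -0.063  1.921] rotz 0.2
```

```bash
python3 -m handwheel '[{"delta_pos":[-0.07,-0.06,0.8],"rotation":[0,0,0.2],"jaw":1},{"delta_pos":[-0.07,-0.06,1.5],"rotation":[0,0,0.2],"jaw":1},{"delta_pos":[-0.07,-0.06,1.8],"rotation":[0,0,0.2],"jaw":1},{"delta_pos":[-0.07,-0.06,1.91],"rotation":[0,0,0.2],"jaw":1},{"delta_pos":[-0.07,-0.06,1.91],"rotation":[0,0,0.2],"jaw":1},{"delta_pos":[-0.07,-0.06,1.91],"rotation":[0,0,0.2],"jaw":1}]'; python3 -m handwheel '[{"delta_pos":[0,0,0],"rotation":[0,0,0],"jaw":0.8},{"delta_pos":[0,0,0],"rotation":[0,0,0],"jaw":0.6},{"delta_pos":[0,0,0],"rotation":[0,0,0],"jaw":0.4},{"delta_pos":[0,0,0],"rotation":[0,0,0],"jaw":0.4},{"delta_pos":[0,0,-1],"rotation":[0,0,0],"jaw":0.4},{"delta_pos":[0,0,-2.5],"rotation":[0,0,0],"jaw":0.4},{"delta_pos":[0,0,-3.5],"rotation":[0,0,0],"jaw":0.4},{"delta_pos":[0,0,-3.5],"rotation":[0,0,0],"jaw":0.4}]';python3 - <<'E'
from h import *
plan([(.5236,.2909,.28,185.2)])
E
```

```text
time: 14.5
tcp_pos: [0.5193, -0.0681, 0.1847]
orientation: [0.133, 3.137, -0.001]
force: [-0.8, 0.9, -1.0]
grip_width: 0.174
time: 15.3
tcp_pos: [0.5206, -0.0688, 0.2935]
orientation: [0.133, 3.13, -0.003]
force: [0.6, -0.3, 0.7]
grip_width: 0.6
t 15.3 tcp [ 0.5206 -0.0688  0.2935] yaw 175.14 F [ 0.6 -0.3  0.7] w 0.6
  d [ 0.916 11.954  0.45 ] rotz -10.1
```

```bash
python3 -m handwheel '[{"delta_pos":[0.92,11.95,0.5],"rotation":[0,0,-10.1],"jaw":0.4},{"delta_pos":[0.92,11.95,0.5],"rotation":[0,0,-10.1],"jaw":0.4},{"delta_pos":[0.92,11.95,0.5],"rotation":[0,0,-10.1],"jaw":0.4},{"delta_pos":[0.92,11.95,0.5],"rotation":[0,0,-10.1],"jaw":0.4},{"delta_pos":[0.92,11.95,0.5],"rotation":[0,0,-10.1],"jaw":0.4},{"delta_pos":[0.92,11.95,0.5],"rotation":[0,0,-10.1],"jaw":0.4},{"delta_pos":[0.92,11.95,0.5],"rotation":[0,0,-10.1],"jaw":0.4},{"delta_pos":[0.92,11.95,0.5],"rotation":[0,0,-10.1],"jaw":0.4}]';python3 -m handwheel '[{"delta_pos":[0,0,0],"rotation":[0,0,0],"jaw":0.4},{"delta_pos":[0,0,0],"rotation":[0,0,0],"jaw":0.4},{"delta_pos":[0,0,0],"rotation":[0,0,0],"jaw":0.4},{"delta_pos":[0,0,0],"rotation":[0,0,0],"jaw":0.4}]'>/dev/null;python3 - <<'E'
from h import *
plan([(.5236,.2909,.182,185.2)])
p,d=cap('top')
cv2.imwrite('pics/spoon.png',cv2.resize(p[180:280,270:390],(720,600),interpolation=cv2.INTER_CUBIC)[:,:,::-1])
E
```

```text
time: 16.1
tcp_pos: [0.5207, 0.2958, 0.2724]
orientation: [0.152, -3.137, -0.002]
force: [-0.3, -1.2, -0.3]
grip_width: 0.604
t 16.5 tcp [0.522  0.2897 0.2737] yaw -174.9 F [ 0.  -0.8  0.3] w 0.597
  d [-0.058  0.034  3.058] rotz -0.1
```

View pics/spoon.png

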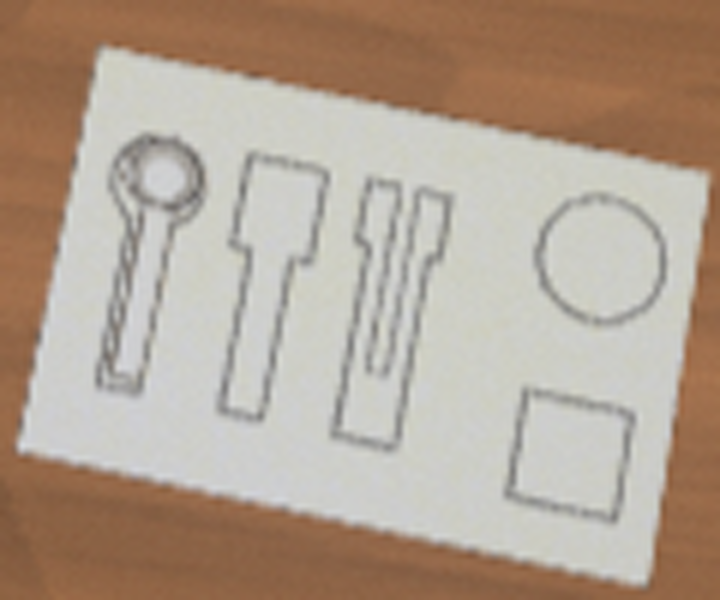

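The spoon lies on its outline with its bowl at (162,178) against the outline's (158,180); I check that shift for parallax. Then I pick the spatula.

```bash
python3 -m handwheel '[{"delta_pos":[-0.06,0.03,1.5],"rotation":[0,0,0],"jaw":0.4},{"delta_pos":[-0.06,0.03,2.5],"rotation":[0,0,0],"jaw":0.4},{"delta_pos":[-0.06,0.03,3.03],"rotation":[0,0,0],"jaw":0.4},{"delta_pos":[-0.06,0.03,3.03],"rotation":[0,0,0],"jaw":0.4},{"delta_pos":[-0.06,0.03,3.03],"rotation":[0,0,0],"jaw":0.4}]';python3 -m handwheel '[{"delta_pos":[0,0,0],"rotation":[0,0,0],"jaw":1},{"delta_pos":[0,0,0],"rotation":[0,0,0],"jaw":1},{"delta_pos":[0,0,0],"rotation":[0,0,0],"jaw":1},{"delta_pos":[0,0,0],"rotation":[0,0,0],"jaw":1},{"delta_pos":[0,0,0],"rotation":[0,0,0],"jaw":1},{"delta_pos":[0,0,0],"rotation":[0,0,0],"jaw":1}]' 40;python3 -m handwheel '[{"delta_pos":[0,0,-1],"rotation":[0,0,0],"jaw":1},{"delta_pos":[0,0,-2],"rotation":[0,0,0],"jaw":1},{"delta_pos":[0,0,-3],"rotation":[0,0,0],"jaw":1},{"delta_pos":[0,0,-4],"rotation":[0,0,0],"jaw":1},{"delta_pos":[0,0,-4],"rotation":[0,0,0],"jaw":1},{"delta_pos":[0,0,-4],"rotation":[0,0,0],"jaw":1},{"delta_pos":[0,0,-4],"rotation":[0,0,0],"jaw":1}]'; python3 - <<'E'
from h import *
plan([(.5116,-.131,.30,175.3),(.5116,-.131,.18,175.3)])
px=lambda u,v:((u+.5)/6-.5+270,(v+.5)/6-.5+180)
a=plane('top',px(162,178),.017)[0][:2];b=plane('top',px(125,378),.016)[0][:2]
d=a-b;y=np.arctan2(d[1],d[0]);o=a-.044*np.array([np.cos(y),np.sin(y)]);print('spoon',o.round(4),np.degrees(y).round(1),'len',np.linalg.norm(d))
E
```

```text
time: 17.05
tcp_pos: [0.5237, 0.2918, 0.1832]
orientation: [0.142, -3.138, 0.0]
force: [-0.2, -0.2, 0.0]
grip_width: 0.598
time: 17.65
tcp_pos: [0.5241, 0.2927, 0.1843]
orientation: [-0.143, 3.136, 0.001]
force: [-0.5, -0.4, 6.0]
grip_width: 0.168
time: 18.35
tcp_pos: [0.5228, 0.2922, 0.3016]
orientation: [0.144, -3.136, 0.001]
force: [0.3, 0.3, -0.5]
grip_width: 0.172
t 18.35 tcp [0.5228 0.2922 0.3016] yaw -174.76 F [ 0.3  0.3 -0.5] w 0.172
  d [  1.662 -14.015   0.054] rotz 9.9
  d [0. 0. 4.] rotz -0.0
spoon [ 0.516  -0.0673] -4.1 len 0.10650466814479186
```

The spoon is within 1.5 mm and 0.6° of its mark. Now I carry the spatula over.

```bash
python3 -m handwheel '[{"delta_pos":[1.66,-14,0],"rotation":[0,0,9.9],"jaw":1},{"delta_pos":[1.66,-14,0],"rotation":[0,0,9.9],"jaw":1},{"delta_pos":[1.66,-14,0],"rotation":[0,0,9.9],"jaw":1},{"delta_pos":[1.66,-14,0],"rotation":[0,0,9.9],"jaw":1},{"delta_pos":[1.66,-14,0],"rotation":[0,0,9.9],"jaw":1},{"delta_pos":[1.66,-14,0],"rotation":[0,0,9.9],"jaw":1},{"delta_pos":[1.66,-14,0],"rotation":[0,0,9.9],"jaw":1},{"delta_pos":[1.66,-14,0],"rotation":[0,0,9.9],"jaw":1}]';python3 -m handwheel '[{"delta_pos":[0,0,0.5],"rotation":[0,0,0],"jaw":1},{"delta_pos":[0,0,1.4],"rotation":[0,0,0],"jaw":1},{"delta_pos":[0,0,2],"rotation":[0,0,0],"jaw":1},{"delta_pos":[0,0,2],"rotation":[0,0,0],"jaw":1},{"delta_pos":[0,0,2],"rotation":[0,0,0],"jaw":1},{"delta_pos":[0,0,2],"rotation":[0,0,0],"jaw":1},{"delta_pos":[0,0,2],"rotation":[0,0,0],"jaw":1}]';python3 - <<'E'
from h import *
plan([(.5116,-.131,.182,175.3)])
E
```

```text
time: 19.15
tcp_pos: [0.5117, -0.1092, 0.3013]
orientation: [-0.128, -3.137, -0.001]
force: [0.1, -0.4, -0.5]
grip_width: 0.169
time: 19.85
tcp_pos: [0.5133, -0.1074, 0.2438]
orientation: [0.127, 3.137, -0.001]
force: [-0.1, -0.2, 0.4]
grip_width: 0.173
t 19.85 tcp [ 0.5133 -0.1074  0.2438] yaw 175.37 F [-0.1 -0.2  0.4] w 0.173
  d [-0.008 -0.789  2.06 ] rotz 0.1
```

```bash
python3 -m handwheel '[{"delta_pos":[0,-0.79,0],"rotation":[0,0,0],"jaw":1},{"delta_pos":[0,-0.79,0.5],"rotation":[0,0,0],"jaw":1},{"delta_pos":[0,-0.79,1.2],"rotation":[0,0,0],"jaw":1},{"delta_pos":[0,-0.79,1.7],"rotation":[0,0,0],"jaw":1},{"delta_pos":[0,-0.79,1.7],"rotation":[0,0,0],"jaw":1},{"delta_pos":[0,-0.79,1.7],"rotation":[0,0,0],"jaw":1},{"delta_pos":[0,-0.79,1.7],"rotation":[0,0,0],"jaw":1},{"delta_pos":[0,-0.79,1.7],"rotation":[0,0,0],"jaw":1}]';python3 - <<'E'
from h import *
plan([(.5116,-.131,.182,175.3)])
E
```

```text
time: 20.65
tcp_pos: [0.5114, -0.1312, 0.193]
orientation: [0.127, 3.137, -0.001]
force: [-0.2, -0.2, -0.5]
grip_width: 0.171
t 20.65 tcp [ 0.5114 -0.1312  0.193 ] yaw 175.35 F [-0.2 -0.2 -0.5] w 0.171
  d [-0.005  0.008  0.366] rotz 0.0
```

```bash
python3 -m handwheel '[{"delta_pos":[0,0,0.2],"rotation":[0,0,0],"jaw":1},{"delta_pos":[0,0,0.36],"rotation":[0,0,0],"jaw":1},{"delta_pos":[0,0,0.36],"rotation":[0,0,0],"jaw":1},{"delta_pos":[0,0,0.36],"rotation":[0,0,0],"jaw":1}]'; python3 -m handwheel '[{"delta_pos":[0,0,0],"rotation":[0,0,0],"jaw":0.8},{"delta_pos":[0,0,0],"rotation":[0,0,0],"jaw":0.6},{"delta_pos":[0,0,0],"rotation":[0,0,0],"jaw":0.4},{"delta_pos":[0,0,0],"rotation":[0,0,0],"jaw":0.4},{"delta_pos":[0,0,-1],"rotation":[0,0,0],"jaw":0.4},{"delta_pos":[0,0,-2.5],"rotation":[0,0,0],"jaw":0.4},{"delta_pos":[0,0,-3.5],"rotation":[0,0,0],"jaw":0.4},{"delta_pos":[0,0,-3.5],"rotation":[0,0,0],"jaw":0.4}]';python3 - <<'E'
from h import *
plan([(.5166,.3516,.28,190.5)])
E
```

```text
time: 21.05
tcp_pos: [0.5111, -0.1311, 0.1823]
orientation: [0.128, 3.138, -0.001]
force: [-2.5, 1.0, 11.3]
grip_width: 0.171
time: 21.85
tcp_pos: [0.5126, -0.1318, 0.2905]
orientation: [0.127, 3.131, -0.005]
force: [0.8, -0.6, 0.3]
grip_width: 0.597
t 21.85 tcp [ 0.5126 -0.1318  0.2905] yaw 175.34 F [ 0.8 -0.6  0.3] w 0.597
  d [ 1.175 16.071  0.35 ] rotz -15.2
```

```bash
python3 -m handwheel '[{"delta_pos":[1.17,16.07,0.5],"rotation":[0,0,-15.2],"jaw":0.4},{"delta_pos":[1.17,16.07,0.5],"rotation":[0,0,-15.2],"jaw":0.4},{"delta_pos":[1.17,16.07,0.5],"rotation":[0,0,-15.2],"jaw":0.4},{"delta_pos":[1.17,16.07,0.5],"rotation":[0,0,-15.2],"jaw":0.4},{"delta_pos":[1.17,16.07,0.5],"rotation":[0,0,-15.2],"jaw":0.4},{"delta_pos":[1.17,16.07,0.5],"rotation":[0,0,-15.2],"jaw":0.4},{"delta_pos":[1.17,16.07,0.5],"rotation":[0,0,-15.2],"jaw":0.4},{"delta_pos":[1.17,16.07,0.5],"rotation":[0,0,-15.2],"jaw":0.4}]';python3 -m handwheel '[{"delta_pos":[0,0,0],"rotation":[0,0,0],"jaw":0.4},{"delta_pos":[0,0,0],"rotation":[0,0,0],"jaw":0.4},{"delta_pos":[0,0,0],"rotation":[0,0,0],"jaw":0.4},{"delta_pos":[0,0,0],"rotation":[0,0,0],"jaw":0.4}]'>/dev/null;python3 - <<'E'
from h import *
plan([(.5166,.3516,.183,190.5)])
E
```

```text
time: 22.65
tcp_pos: [0.5136, 0.2707, 0.2723]
orientation: [0.288, -3.127, 0.001]
force: [0.9, 0.0, 0.1]
grip_width: 0.602
t 23.05 tcp [0.5144 0.2673 0.2732] yaw -169.58 F [-0.5 -0.8  0.3] w 0.602
  d [-0.581  2.75   3.006] rotz -0.1
```

```bash
python3 -m handwheel '[{"delta_pos":[-0.58,2.75,0],"rotation":[0,0,0],"jaw":0.4},{"delta_pos":[-0.58,2.75,0],"rotation":[0,0,0],"jaw":0.4},{"delta_pos":[-0.58,2.75,0],"rotation":[0,0,0],"jaw":0.4},{"delta_pos":[-0.58,2.75,1],"rotation":[0,0,0],"jaw":0.4},{"delta_pos":[-0.58,2.75,2],"rotation":[0,0,0],"jaw":0.4},{"delta_pos":[-0.58,2.75,2],"rotation":[0,0,0],"jaw":0.4},{"delta_pos":[-0.58,2.75,2],"rotation":[0,0,0],"jaw":0.4},{"delta_pos":[-0.58,2.75,2],"rotation":[0,0,0],"jaw":0.4}]';python3 - <<'E'
from h import *
plan([(.5166,.3516,.183,190.5)])
E
```

```text
time: 23.85
tcp_pos: [0.5173, 0.3524, 0.2153]
orientation: [-0.286, 3.126, 0.001]
force: [-0.3, 0.4, 0.2]
grip_width: 0.6
t 23.85 tcp [0.5173 0.3524 0.2153] yaw -169.54 F [-0.3  0.4  0.2] w 0.6
  d [ 0.027 -0.023  1.077] rotz -0.0
```

```bash
python3 -m handwheel '[{"delta_pos":[0.03,-0.02,0.6],"rotation":[0,0,0],"jaw":0.4},{"delta_pos":[0.03,-0.02,1.06],"rotation":[0,0,0],"jaw":0.4},{"delta_pos":[0.03,-0.02,1.06],"rotation":[0,0,0],"jaw":0.4}]';python3 -m handwheel '[{"delta_pos":[0,0,0],"rotation":[0,0,0],"jaw":1},{"delta_pos":[0,0,0],"rotation":[0,0,0],"jaw":1},{"delta_pos":[0,0,0],"rotation":[0,0,0],"jaw":1},{"delta_pos":[0,0,0],"rotation":[0,0,0],"jaw":1},{"delta_pos":[0,0,0],"rotation":[0,0,0],"jaw":1},{"delta_pos":[0,0,0],"rotation":[0,0,0],"jaw":1}]' 40;python3 -m handwheel '[{"delta_pos":[0,0,-1],"rotation":[0,0,0],"jaw":1},{"delta_pos":[0,0,-2],"rotation":[0,0,0],"jaw":1},{"delta_pos":[0,0,-3],"rotation":[0,0,0],"jaw":1},{"delta_pos":[0,0,-4],"rotation":[0,0,0],"jaw":1},{"delta_pos":[0,0,-4],"rotation":[0,0,0],"jaw":1},{"delta_pos":[0,0,-4],"rotation":[0,0,0],"jaw":1},{"delta_pos":[0,0,-4],"rotation":[0,0,0],"jaw":1}]'; python3 - <<'E'
from h import *
plan([(.53,.1,.30,185),(.506,-.1958,.30,175.3)])
E
```

```text
time: 24.15
tcp_pos: [0.515, 0.3517, 0.1807]
orientation: [0.288, -3.126, 0.002]
force: [-0.1, -1.2, -0.5]
grip_width: 0.6
time: 24.75
tcp_pos: [0.516, 0.3525, 0.1827]
orientation: [-0.288, 3.127, 0.001]
force: [-1.1, -0.3, 5.2]
grip_width: 0.293
time: 25.45
tcp_pos: [0.515, 0.352, 0.3002]
orientation: [0.288, -3.126, 0.002]
force: [0.1, 0.4, -1.6]
grip_width: 0.291
t 25.45 tcp [0.515  0.352  0.3002] yaw -169.46 F [ 0.1  0.4 -1.6] w 0.291
  d [ 1.043e+00 -8.349e+00  7.000e-03] rotz 5.5
  d [ 1.656 -9.753 -0.   ] rotz 9.7
```

```bash
python3 -m handwheel '[{"delta_pos":[1.04,-8.35,0],"rotation":[0,0,5.5],"jaw":1},{"delta_pos":[1.04,-8.35,0],"rotation":[0,0,5.5],"jaw":1},{"delta_pos":[1.04,-8.35,0],"rotation":[0,0,5.5],"jaw":1},{"delta_pos":[1.04,-8.35,0],"rotation":[0,0,5.5],"jaw":1},{"delta_pos":[1.04,-8.35,0],"rotation":[0,0,5.5],"jaw":1},{"delta_pos":[1.04,-8.35,0],"rotation":[0,0,5.5],"jaw":1}]';python3 -m handwheel '[{"delta_pos":[1.66,-9.75,0],"rotation":[0,0,9.7],"jaw":1},{"delta_pos":[1.66,-9.75,0],"rotation":[0,0,9.7],"jaw":1},{"delta_pos":[1.66,-9.75,0],"rotation":[0,0,9.7],"jaw":1},{"delta_pos":[1.66,-9.75,0],"rotation":[0,0,9.7],"jaw":1},{"delta_pos":[1.66,-9.75,0],"rotation":[0,0,9.7],"jaw":1},{"delta_pos":[1.66,-9.75,0],"rotation":[0,0,9.7],"jaw":1},{"delta_pos":[1.66,-9.75,1],"rotation":[0,0,9.7],"jaw":1},{"delta_pos":[1.66,-9.75,1.5],"rotation":[0,0,9.7],"jaw":1}]';python3 -m handwheel '[{"delta_pos":[0,0,1],"rotation":[0,0,0],"jaw":1},{"delta_pos":[0,0,1],"rotation":[0,0,0],"jaw":1},{"delta_pos":[0,0,1],"rotation":[0,0,0],"jaw":1},{"delta_pos":[0,0,1],"rotation":[0,0,0],"jaw":1}]';python3 - <<'E'
from h import *
plan([(.506,-.1958,.181,175.3)])
E
```

```text
time: 26.05
tcp_pos: [0.5304, 0.0953, 0.3001]
orientation: [0.127, -3.136, 0.003]
force: [-0.3, 0.4, -0.9]
grip_width: 0.293
time: 26.85
tcp_pos: [0.5058, -0.1964, 0.2538]
orientation: [-0.132, -3.136, -0.003]
force: [-0.7, 1.2, -1.8]
grip_width: 0.29
time: 27.25
tcp_pos: [0.5073, -0.1952, 0.2277]
orientation: [0.127, 3.138, -0.001]
force: [-0.1, -0.5, -0.7]
grip_width: 0.289
t 27.25 tcp [ 0.5073 -0.1952  0.2277] yaw 175.38 F [-0.1 -0.5 -0.7] w 0.289
  d [ 0.042 -0.022  1.555] rotz 0.1
```

```bash
python3 -m handwheel '[{"delta_pos":[0.04,-0.02,0.6],"rotation":[0,0,0],"jaw":1},{"delta_pos":[0.04,-0.02,1.1],"rotation":[0,0,0],"jaw":1},{"delta_pos":[0.04,-0.02,1.4],"rotation":[0,0,0],"jaw":1},{"delta_pos":[0.04,-0.02,1.5],"rotation":[0,0,0],"jaw":1},{"delta_pos":[0.04,-0.02,1.54],"rotation":[0,0,0],"jaw":1},{"delta_pos":[0.04,-0.02,1.54],"rotation":[0,0,0],"jaw":1}]'; python3 -m handwheel '[{"delta_pos":[0,0,0],"rotation":[0,0,0],"jaw":0.7},{"delta_pos":[0,0,0],"rotation":[0,0,0],"jaw":0.6},{"delta_pos":[0,0,0],"rotation":[0,0,0],"jaw":0.4},{"delta_pos":[0,0,0],"rotation":[0,0,0],"jaw":0.4},{"delta_pos":[0,0,-1],"rotation":[0,0,0],"jaw":0.4},{"delta_pos":[0,0,-2.5],"rotation":[0,0,0],"jaw":0.4},{"delta_pos":[0,0,-4],"rotation":[0,0,0],"jaw":0.3},{"delta_pos":[0,0,-4],"rotation":[0,0,0],"jaw":0}]';python3 - <<'E'
from h import *
plan([(.40,.2,.36,185)])
E
```

```text
time: 27.85
tcp_pos: [0.5059, -0.1961, 0.1813]
orientation: [0.128, 3.138, -0.001]
force: [0.2, -0.1, -0.3]
grip_width: 0.294
time: 28.65
tcp_pos: [0.5076, -0.1971, 0.3072]
orientation: [0.127, 3.129, -0.008]
force: [0.4, -0.5, -0.3]
grip_width: 0.852
t 28.65 tcp [ 0.5076 -0.1971  0.3072] yaw 175.34 F [ 0.4 -0.5 -0.3] w 0.852
  d [ 4.649 12.902 -1.759] rotz -9.7
```

```bash
python3 -m handwheel '[{"delta_pos":[6.1,14.8,-1.7],"rotation":[0,0,-9.7],"jaw":0},{"delta_pos":[6.1,14.8,-1.7],"rotation":[0,0,-9.7],"jaw":0},{"delta_pos":[6.1,14.8,-1.7],"rotation":[0,0,-9.7],"jaw":0},{"delta_pos":[6.1,14.8,-1.7],"rotation":[0,0,-9.7],"jaw":0},{"delta_pos":[6.1,14.8,-1.7],"rotation":[0,0,-9.7],"jaw":0},{"delta_pos":[6.1,14.8,-1.7],"rotation":[0,0,-9.7],"jaw":0},{"delta_pos":[6.1,14.8,-1.7],"rotation":[0,0,-9.7],"jaw":0},{"delta_pos":[6.1,14.8,-1.7],"rotation":[0,0,-9.7],"jaw":0}]';python3 -m handwheel '[{"delta_pos":[0,0,0],"rotation":[0,0,0],"jaw":0},{"delta_pos":[0,0,0],"rotation":[0,0,0],"jaw":0},{"delta_pos":[0,0,0],"rotation":[0,0,0],"jaw":0}]'>/dev/null; python3 - <<'E'
from m import *
plan([])
p,d=cap('top');c=env.camera_params('top');V,U=np.mgrid[0:384,0:512]
X=(np.stack([(U-c['cx'])/c['fx']*d,(V-c['cy'])/c['fy']*d,d],-1)-c['t'])@c['R']
for nm,u,v,z0,z1 in(('cup',262,172,.042,.06),('shk',256,226,.06,.08)):
    T=X[v-24:v+25,u-24:u+25].reshape(-1,3);T=T[(T[:,2]>z0)&(T[:,2]<z1)];print(nm,len(T),((T.max(0)+T.min(0))/2).round(4),np.ptp(T,axis=0).round(3),rect(T[:,:2]))
cv2.imwrite('pics/b2.png',cv2.resize(p[130:280,235:395],(800,750),interpolation=cv2.INTER_CUBIC)[:,:,::-1][75:675])
E
```

```text
time: 29.45
tcp_pos: [0.3832, 0.1845, 0.3428]
orientation: [-0.137, 3.138, -0.0]
force: [1.1, -0.3, 0.1]
grip_width: 1.002
t 29.75 tcp [0.3844 0.1824 0.3424] yaw -174.99 F [ 0.6  0.1 -0. ] w 1.003
cup 87 [0.6585 0.0513 0.0498] [0.057 0.057 0.015] (array([0.65850525, 0.05181041]), (56.553749084472656, 56.26082992553711), 6.057719707489014)
shk 270 [0.5191 0.0756 0.0678] [0.055 0.054 0.015] (array([0.51935138, 0.07540926]), (49.48012924194336, 49.69870376586914), 81.49578857421875)
```

View pics/b2.png

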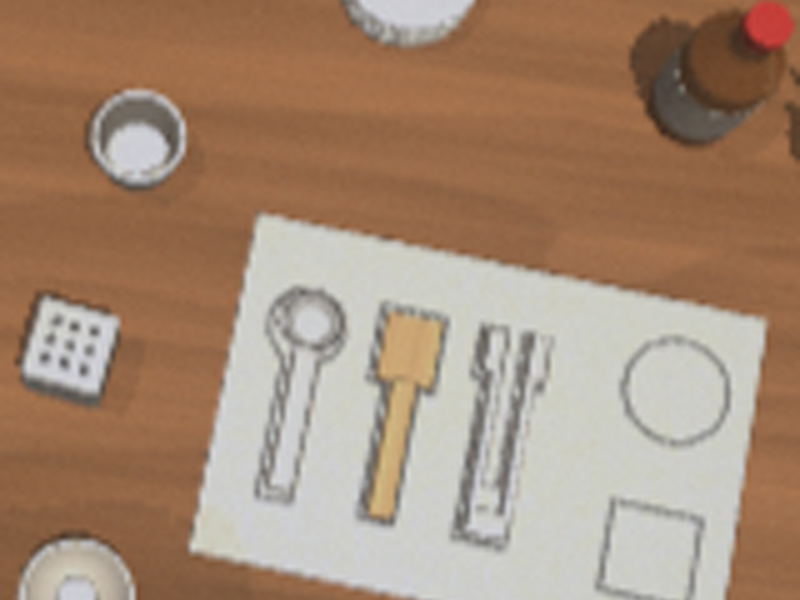

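The shaker was knocked: it is now at (0.519,0.075), from (0.486,0.050) before, and in the crop at (70,348). The three tools lie on their outlines, heads on heads, and the cup has not moved. Shaker next.

```bash
python3 - <<'E'
from h import *
plan([(.5192,.0755,.29,171.5),(.5192,.0755,.2,171.5)])
px=lambda u,v:((u+.5)/5-.5+235,(v+75.5)/5-.5+130)
def tool(a,za,b,zb,la,lb):
    A=plane('top',px(*a),za)[0][:2];B=plane('top',px(*b),zb)[0][:2];d=A-B;y=np.arctan2(d[1],d[0]);print((B-lb*d/(la-lb)).round(4),np.degrees(y).round(1),np.linalg.norm(d).round(4))
tool((415,312),.011,(383,518),.016,.065,-.065);print('want .5116 -.131')
tool((520,333),.018,(485,540),.017,.065,-.065);print('want .506 -.1958')
tool((310,322),.017,(281,488),.016,.044,-.065);print('want .5169 -.0661')
E
```

```text
t 29.8 tcp [0.3847 0.1819 0.3424] yaw -175.07 F [ 0.3  0.4 -0.3] w 1.002
  d [-4.163 -3.919  1.747] rotz 13.4
  d [0. 0. 3.] rotz -0.0
[ 0.5107 -0.1321] -3.3 0.1323
want .5116 -.131
[ 0.5048 -0.1966] -4.4 0.1316
want .506 -.1958
[ 0.5181 -0.0678] -3.6 0.1059
want .5169 -.0661
```

All tools are within about 2 mm and 1.4°.

```bash
python3 -m handwheel '[{"delta_pos":[-4.16,-3.92,1.7],"rotation":[0,0,13.4],"jaw":0},{"delta_pos":[-4.16,-3.92,1.7],"rotation":[0,0,13.4],"jaw":0},{"delta_pos":[-4.16,-3.92,1.7],"rotation":[0,0,13.4],"jaw":0},{"delta_pos":[-4.16,-3.92,1.7],"rotation":[0,0,13.4],"jaw":0},{"delta_pos":[-4.16,-3.92,1.7],"rotation":[0,0,13.4],"jaw":0},{"delta_pos":[-4.16,-3.92,1.7],"rotation":[0,0,13.4],"jaw":0},{"delta_pos":[-4.16,-3.92,1.7],"rotation":[0,0,13.4],"jaw":0},{"delta_pos":[-4.16,-3.92,1.7],"rotation":[0,0,13.4],"jaw":0}]';python3 - <<'E'
from m import *
plan([(.5192,.0755,.2,171.5)])
q=cap('side')[0];u,v=proj('side',[.5192,.0755,.066])[0].astype(int);print(u,v)
cv2.imwrite('pics/shk.png',cv2.resize(q[v-50:v+50,u-60:u+60],(600,500),interpolation=cv2.INTER_CUBIC)[:,:,::-1])
E
```

```text
time: 30.6
tcp_pos: [0.5182, 0.0769, 0.2922]
orientation: [0.229, 3.133, 0.0]
force: [-0.2, 0.2, 0.1]
grip_width: 0.998
t 30.6 tcp [0.5182 0.0769 0.2922] yaw 171.65 F [-0.2  0.2  0.1] w 0.998
  d [-0.038 -0.041  3.074] rotz 0.1
262 205
```

View pics/shk.png

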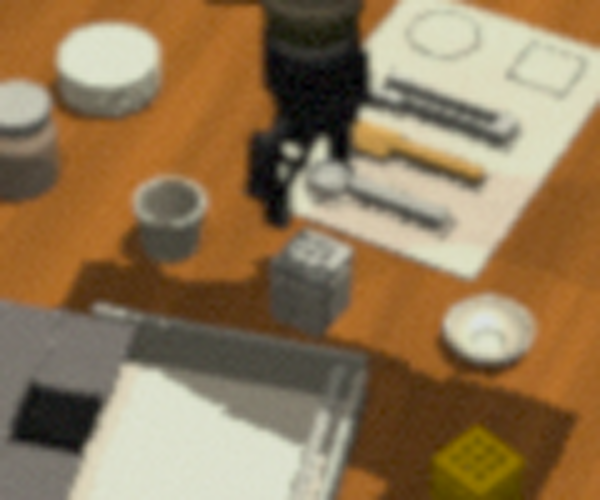

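The fingers straddle the white shaker (312,280); the yellow one (480,465) stands apart. I lower, grip and lift.

```bash
python3 -m handwheel '[{"delta_pos":[-0.04,-0.04,0.5],"rotation":[0,0,0],"jaw":0},{"delta_pos":[-0.04,-0.04,1.5],"rotation":[0,0,0],"jaw":0},{"delta_pos":[-0.04,-0.04,2.5],"rotation":[0,0,0],"jaw":0},{"delta_pos":[-0.04,-0.04,3.05],"rotation":[0,0,0],"jaw":0},{"delta_pos":[-0.04,-0.04,3.05],"rotation":[0,0,0],"jaw":0},{"delta_pos":[-0.04,-0.04,3.05],"rotation":[0,0,0],"jaw":0}]';python3 -m handwheel '[{"delta_pos":[0,0,0],"rotation":[0,0,0],"jaw":1},{"delta_pos":[0,0,0],"rotation":[0,0,0],"jaw":1},{"delta_pos":[0,0,0],"rotation":[0,0,0],"jaw":1},{"delta_pos":[0,0,0],"rotation":[0,0,0],"jaw":1},{"delta_pos":[0,0,0],"rotation":[0,0,0],"jaw":1},{"delta_pos":[0,0,0],"rotation":[0,0,0],"jaw":1}]' 40;python3 -m handwheel '[{"delta_pos":[0,0,-1],"rotation":[0,0,0],"jaw":1},{"delta_pos":[0,0,-2],"rotation":[0,0,0],"jaw":1},{"delta_pos":[0,0,-3],"rotation":[0,0,0],"jaw":1},{"delta_pos":[0,0,-3.5],"rotation":[0,0,0],"jaw":1},{"delta_pos":[0,0,-3.5],"rotation":[0,0,0],"jaw":1},{"delta_pos":[0,0,-3.5],"rotation":[0,0,0],"jaw":1}]'; python3 - <<'E'
from h import *
plan([(.4454,-.296,.305,175.3)])
E
```

```text
time: 31.25
tcp_pos: [0.5198, 0.0759, 0.2009]
orientation: [0.227, 3.133, -0.0]
force: [0.3, -0.3, 0.4]
grip_width: 0.999
time: 31.85
tcp_pos: [0.5207, 0.0753, 0.2016]
orientation: [0.229, 3.131, 0.0]
force: [-0.5, -0.1, 5.8]
grip_width: 0.584
time: 32.45
tcp_pos: [0.5197, 0.0753, 0.3048]
orientation: [-0.229, -3.133, 0.0]
force: [0.2, 0.6, -2.0]
grip_width: 0.578
t 32.45 tcp [0.5197 0.0753 0.3048] yaw 171.64 F [ 0.2  0.6 -2. ] w 0.578
  d [ 6.5000e-01 -1.2605e+01 -8.0000e-03] rotz -3.7
```

```bash
python3 -m handwheel '[{"delta_pos":[0.65,-12.6,0],"rotation":[0,0,-3.7],"jaw":1},{"delta_pos":[0.65,-12.6,0],"rotation":[0,0,-3.7],"jaw":1},{"delta_pos":[0.65,-12.6,0],"rotation":[0,0,-3.7],"jaw":1},{"delta_pos":[0.65,-12.6,0],"rotation":[0,0,-3.7],"jaw":1},{"delta_pos":[0.65,-12.6,0],"rotation":[0,0,-3.7],"jaw":1},{"delta_pos":[0.65,-12.6,0],"rotation":[0,0,-3.7],"jaw":1},{"delta_pos":[0.65,-12.6,0],"rotation":[0,0,-3.7],"jaw":1},{"delta_pos":[0.65,-12.6,0],"rotation":[0,0,-3.7],"jaw":1}]';python3 -m handwheel '[{"delta_pos":[0,0,0],"rotation":[0,0,0],"jaw":1},{"delta_pos":[0,0,0],"rotation":[0,0,0],"jaw":1},{"delta_pos":[0,0,0],"rotation":[0,0,0],"jaw":1},{"delta_pos":[0,0,0],"rotation":[0,0,0],"jaw":1}]';python3 - <<'E'
from h import *
plan([(.4462,-.296,.215,175.3)])
E
```

```text
time: 33.25
tcp_pos: [0.4442, -0.2989, 0.3034]
orientation: [-0.133, -3.137, -0.001]
force: [0.1, 0.7, -2.5]
grip_width: 0.577
time: 33.65
tcp_pos: [0.4458, -0.2944, 0.3047]
orientation: [-0.125, -3.138, -0.002]
force: [-0.2, 0.0, -2.4]
grip_width: 0.58
t 33.65 tcp [ 0.4458 -0.2944  0.3047] yaw 175.44 F [-0.2  0.  -2.4] w 0.58
  d [-0.017 -0.051  2.991] rotz 0.1
```

```bash
python3 -m handwheel '[{"delta_pos":[-0.02,-0.05,0.7],"rotation":[0,0,0.1],"jaw":1},{"delta_pos":[-0.02,-0.05,1.7],"rotation":[0,0,0.1],"jaw":1},{"delta_pos":[-0.02,-0.05,2.5],"rotation":[0,0,0.1],"jaw":1},{"delta_pos":[-0.02,-0.05,2.9],"rotation":[0,0,0.1],"jaw":1},{"delta_pos":[-0.02,-0.05,3],"rotation":[0,0,0.1],"jaw":1},{"delta_pos":[-0.02,-0.05,3],"rotation":[0,0,0.1],"jaw":1},{"delta_pos":[-0.02,-0.05,3],"rotation":[0,0,0.1],"jaw":1}]';python3 - <<'E'
from h import *
plan([(.4462,-.296,.2045,175.3)])
E
```

```text
time: 34.35
tcp_pos: [0.4468, -0.2976, 0.2166]
orientation: [0.13, 3.137, -0.002]
force: [-0.5, 0.2, -2.6]
grip_width: 0.583
t 34.35 tcp [ 0.4468 -0.2976  0.2166] yaw 175.26 F [-0.5  0.2 -2.6] w 0.583
  d [0.025 0.053 0.402] rotz -0.0
```

```bash
python3 -m handwheel '[{"delta_pos":[0.03,0.05,0.2],"rotation":[0,0,0],"jaw":1},{"delta_pos":[0.03,0.05,0.36],"rotation":[0,0,0],"jaw":1},{"delta_pos":[0.03,0.05,0.36],"rotation":[0,0,0],"jaw":1},{"delta_pos":[0.03,0.05,0.4],"rotation":[0,0,0],"jaw":1},{"delta_pos":[0.03,0.05,0.4],"rotation":[0,0,0],"jaw":1}]';python3 -m handwheel '[{"delta_pos":[0,0,0],"rotation":[0,0,0],"jaw":0.3},{"delta_pos":[0,0,0],"rotation":[0,0,0],"jaw":0.2},{"delta_pos":[0,0,0],"rotation":[0,0,0],"jaw":0},{"delta_pos":[0,0,0],"rotation":[0,0,0],"jaw":0},{"delta_pos":[0,0,-1],"rotation":[0,0,0],"jaw":0},{"delta_pos":[0,0,-2.5],"rotation":[0,0,0],"jaw":0},{"delta_pos":[0,0,-3.5],"rotation":[0,0,0],"jaw":0},{"delta_pos":[0,0,-3.5],"rotation":[0,0,0],"jaw":0}]';python3 - <<'E'
from h import *
plan([(.55,-.05,.31,178),(.6585,.0515,.29,185)])
E
```

```text
time: 34.85
tcp_pos: [0.4455, -0.2959, 0.2046]
orientation: [0.131, 3.138, -0.001]
force: [-2.3, 1.9, 7.6]
grip_width: 0.586
time: 35.65
tcp_pos: [0.4468, -0.297, 0.313]
orientation: [0.13, 3.132, -0.009]
force: [-0.3, 0.0, -0.6]
grip_width: 1.001
t 35.65 tcp [ 0.4468 -0.297   0.313 ] yaw 175.24 F [-0.3  0.  -0.6] w 1.001
  d [-2.746  8.49   0.101] rotz -2.8
  d [-3.496  3.507  0.667] rotz -7
```

```bash
python3 -m handwheel '[{"delta_pos":[-2.75,8.5,0],"rotation":[0,0,-2.8],"jaw":0},{"delta_pos":[-2.75,8.5,0],"rotation":[0,0,-2.8],"jaw":0},{"delta_pos":[-2.75,8.5,0],"rotation":[0,0,-2.8],"jaw":0},{"delta_pos":[-2.75,8.5,0],"rotation":[0,0,-2.8],"jaw":0},{"delta_pos":[-2.75,8.5,0],"rotation":[0,0,-2.8],"jaw":0},{"delta_pos":[-2.75,8.5,0],"rotation":[0,0,-2.8],"jaw":0}]';python3 -m handwheel '[{"delta_pos":[-3.5,3.5,0.7],"rotation":[0,0,-7],"jaw":0},{"delta_pos":[-3.5,3.5,0.7],"rotation":[0,0,-7],"jaw":0},{"delta_pos":[-3.5,3.5,0.7],"rotation":[0,0,-7],"jaw":0},{"delta_pos":[-3.5,3.5,0.7],"rotation":[0,0,-7],"jaw":0},{"delta_pos":[-3.5,3.5,0.7],"rotation":[0,0,-7],"jaw":0},{"delta_pos":[-3.5,3.5,0.7],"rotation":[0,0,-7],"jaw":0}]';python3 - <<'E'
from h import *
plan([(.6585,.0515,.185,185)])
q=cap('side')[0];u,v=proj('side',[.6585,.0515,.05])[0].astype(int)
cv2.imwrite('pics/cup.png',cv2.resize(q[v-65:v+45,u-50:u+100],(750,550),interpolation=cv2.INTER_CUBIC)[:,:,::-1])
E
```

```text
time: 36.25
tcp_pos: [0.5495, -0.0447, 0.3073]
orientation: [-0.047, -3.14, -0.002]
force: [0.9, -0.4, 0.5]
grip_width: 0.999
time: 36.85
tcp_pos: [0.6566, 0.0524, 0.2865]
orientation: [0.137, -3.137, 0.0]
force: [-0.5, -0.3, 0.6]
grip_width: 1.0
t 36.85 tcp [0.6566 0.0524 0.2865] yaw -174.99 F [-0.5 -0.3  0.6] w 1.0
  d [-0.061 -0.035  3.382] rotz 0.0
```

View pics/cup.png

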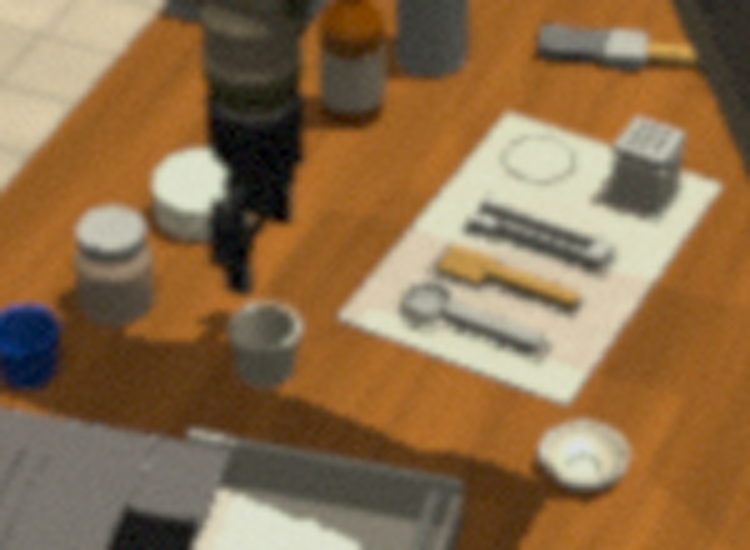

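The fingers are over the white cup (265,340), well away from the blue one (28,345). The shaker stands upright on its square at (648,165).

```bash
python3 -m handwheel '[{"delta_pos":[-0.06,-0.03,0.7],"rotation":[0,0,0],"jaw":0},{"delta_pos":[-0.06,-0.03,1.8],"rotation":[0,0,0],"jaw":0},{"delta_pos":[-0.06,-0.03,2.8],"rotation":[0,0,0],"jaw":0},{"delta_pos":[-0.06,-0.03,3.38],"rotation":[0,0,0],"jaw":0},{"delta_pos":[-0.06,-0.03,3.38],"rotation":[0,0,0],"jaw":0},{"delta_pos":[-0.06,-0.03,3.38],"rotation":[0,0,0],"jaw":0}]';python3 -m handwheel '[{"delta_pos":[0,0,0],"rotation":[0,0,0],"jaw":1},{"delta_pos":[0,0,0],"rotation":[0,0,0],"jaw":1},{"delta_pos":[0,0,0],"rotation":[0,0,0],"jaw":1},{"delta_pos":[0,0,0],"rotation":[0,0,0],"jaw":1},{"delta_pos":[0,0,0],"rotation":[0,0,0],"jaw":1},{"delta_pos":[0,0,0],"rotation":[0,0,0],"jaw":1}]' 30;python3 -m handwheel '[{"delta_pos":[0,0,-1],"rotation":[0,0,0],"jaw":1},{"delta_pos":[0,0,-2],"rotation":[0,0,0],"jaw":1},{"delta_pos":[0,0,-3],"rotation":[0,0,0],"jaw":1},{"delta_pos":[0,0,-4],"rotation":[0,0,0],"jaw":1},{"delta_pos":[0,0,-4],"rotation":[0,0,0],"jaw":1},{"delta_pos":[0,0,-4],"rotation":[0,0,0],"jaw":1}]'; python3 - <<'E'
from h import *
plan([(.54,-.16,.305,180),(.5488,-.3048,.305,175.3)])
E
```

```text
time: 37.5
tcp_pos: [0.6589, 0.0511, 0.1869]
orientation: [-0.136, 3.138, -0.0]
force: [0.7, 0.2, 0.7]
grip_width: 1.002
time: 38.1
tcp_pos: [0.6599, 0.0519, 0.1887]
orientation: [-0.138, 3.135, -0.002]
force: [-1.1, -1.2, 7.1]
grip_width: 0.688
time: 38.7
tcp_pos: [0.6595, 0.0521, 0.3072]
orientation: [-0.138, 3.136, -0.001]
force: [0.3, 0.5, -1.4]
grip_width: 0.685
t 38.7 tcp [0.6595 0.0521 0.3072] yaw -174.96 F [ 0.3  0.5 -1.4] w 0.685
  d [ 4.589 -6.693  0.073] rotz 5.0
  d [-0.293 -4.827 -0.   ] rotz 4.7
```

```bash
python3 -m handwheel '[{"delta_pos":[4.6,-6.7,0],"rotation":[0,0,5],"jaw":1},{"delta_pos":[4.6,-6.7,0],"rotation":[0,0,5],"jaw":1},{"delta_pos":[4.6,-6.7,0],"rotation":[0,0,5],"jaw":1},{"delta_pos":[4.6,-6.7,0],"rotation":[0,0,5],"jaw":1},{"delta_pos":[4.6,-6.7,0],"rotation":[0,0,5],"jaw":1},{"delta_pos":[4.6,-6.7,0],"rotation":[0,0,5],"jaw":1}]';python3 -m handwheel '[{"delta_pos":[-0.3,-4.83,0],"rotation":[0,0,4.7],"jaw":1},{"delta_pos":[-0.3,-4.83,0],"rotation":[0,0,4.7],"jaw":1},{"delta_pos":[-0.3,-4.83,0],"rotation":[0,0,4.7],"jaw":1},{"delta_pos":[-0.3,-4.83,0],"rotation":[0,0,4.7],"jaw":1},{"delta_pos":[-0.3,-4.83,0.7],"rotation":[0,0,4.7],"jaw":1},{"delta_pos":[-0.3,-4.83,1.5],"rotation":[0,0,4.7],"jaw":1},{"delta_pos":[-0.3,-4.83,2],"rotation":[0,0,4.7],"jaw":1},{"delta_pos":[-0.3,-4.83,2],"rotation":[0,0,4.7],"jaw":1}]';python3 -m handwheel '[{"delta_pos":[0,0,0],"rotation":[0,0,0],"jaw":1},{"delta_pos":[0,0,0],"rotation":[0,0,0],"jaw":1},{"delta_pos":[0,0,0],"rotation":[0,0,0],"jaw":1}]'>/dev/null;python3 - <<'E'
from h import *
plan([(.5495,-.3048,.192,175.3)])
E
```

```text
time: 39.3
tcp_pos: [0.5365, -0.164, 0.3042]
orientation: [-0.009, -3.138, 0.0]
force: [0.9, 0.7, -0.5]
grip_width: 0.683
time: 40.1
tcp_pos: [0.5474, -0.3031, 0.2418]
orientation: [-0.126, -3.133, -0.007]
force: [0.2, 1.1, -0.7]
grip_width: 0.686
t 40.4 tcp [ 0.549  -0.3051  0.2471] yaw 175.36 F [ 0.8  0.9 -1.6] w 0.684
  d [-0.015  0.012  1.836] rotz 0.1
```

```bash
python3 -m handwheel '[{"delta_pos":[-0.01,0,0.7],"rotation":[0,0,0],"jaw":1},{"delta_pos":[-0.01,0,1.3],"rotation":[0,0,0],"jaw":1},{"delta_pos":[-0.01,0,1.6],"rotation":[0,0,0],"jaw":1},{"delta_pos":[-0.01,0,1.75],"rotation":[0,0,0],"jaw":1},{"delta_pos":[-0.01,0,1.82],"rotation":[0,0,0],"jaw":1},{"delta_pos":[-0.01,0,1.86],"rotation":[0,0,0],"jaw":1},{"delta_pos":[-0.01,0,1.86],"rotation":[0,0,0],"jaw":1}]';python3 -m handwheel '[{"delta_pos":[0,0,0],"rotation":[0,0,0],"jaw":0.2},{"delta_pos":[0,0,0],"rotation":[0,0,0],"jaw":0.1},{"delta_pos":[0,0,0],"rotation":[0,0,0],"jaw":0},{"delta_pos":[0,0,0],"rotation":[0,0,0],"jaw":0},{"delta_pos":[0,0,-1],"rotation":[0,0,0],"jaw":0},{"delta_pos":[0,0,-2.5],"rotation":[0,0,0],"jaw":0},{"delta_pos":[0,0,-4],"rotation":[0,0,0],"jaw":0},{"delta_pos":[0,0,-4],"rotation":[0,0,0],"jaw":1}]';python3 - <<'E'
from h import *
plan([(.53,.0,.32,182),(.6285,.3058,.30,189.5)])
E
```

```text
time: 41.1
tcp_pos: [0.549, -0.3052, 0.1918]
orientation: [0.128, 3.138, -0.001]
force: [-2.2, 1.6, 4.3]
grip_width: 0.688
time: 41.9
tcp_pos: [0.5507, -0.3065, 0.3176]
orientation: [0.127, 3.129, -0.011]
force: [1.6, -0.5, -0.0]
grip_width: 0.859
t 41.9 tcp [ 0.5507 -0.3065  0.3176] yaw 175.34 F [ 1.6 -0.5 -0. ] w 0.859
  d [ 1.516 10.126 -0.08 ] rotz -6.7
  d [-3.637 10.073  0.667] rotz -7.5
```

```bash
python3 -m handwheel '[{"delta_pos":[1.5,10.1,0],"rotation":[0,0,-6.7],"jaw":1},{"delta_pos":[1.5,10.1,0],"rotation":[0,0,-6.7],"jaw":1},{"delta_pos":[1.5,10.1,0],"rotation":[0,0,-6.7],"jaw":1},{"delta_pos":[1.5,10.1,0],"rotation":[0,0,-6.7],"jaw":1},{"delta_pos":[1.5,10.1,0],"rotation":[0,0,-6.7],"jaw":1},{"delta_pos":[1.5,10.1,0],"rotation":[0,0,-6.7],"jaw":1},{"delta_pos":[1.5,10.1,0],"rotation":[0,0,-6.7],"jaw":1},{"delta_pos":[1.5,10.1,0],"rotation":[0,0,-6.7],"jaw":1}]';python3 -m handwheel '[{"delta_pos":[-3.64,10.07,0.6],"rotation":[0,0,-7.5],"jaw":1},{"delta_pos":[-3.64,10.07,0.6],"rotation":[0,0,-7.5],"jaw":1},{"delta_pos":[-3.64,10.07,0.6],"rotation":[0,0,-7.5],"jaw":1},{"delta_pos":[-3.64,10.07,0.6],"rotation":[0,0,-7.5],"jaw":1},{"delta_pos":[-3.64,10.07,0.6],"rotation":[0,0,-7.5],"jaw":1},{"delta_pos":[-3.64,10.07,0.6],"rotation":[0,0,-7.5],"jaw":1},{"delta_pos":[-3.64,10.07,0.6],"rotation":[0,0,-7.5],"jaw":1},{"delta_pos":[-3.64,10.07,0.6],"rotation":[0,0,-7.5],"jaw":1}]';python3 -m handwheel '[{"delta_pos":[0,0,0],"rotation":[0,0,0],"jaw":1},{"delta_pos":[0,0,0],"rotation":[0,0,0],"jaw":1},{"delta_pos":[0,0,0],"rotation":[0,0,0],"jaw":1}]'>/dev/null;python3 - <<'E'
from m import *
plan([(.6285,.3055,.235,189.3)])
p,d=cap('top','board3');c=env.camera_params('top');V,U=np.mgrid[0:384,0:512]
X=(np.stack([(U-c['cx'])/c['fx']*d,(V-c['cy'])/c['fy']*d,d],-1)-c['t'])@c['R']
for nm,m,z0,z1 in(('cup',[.549,-.305,.053],.045,.065),('shk',[.4454,-.296,.069],.063,.08)):
    u,v=proj('top',m)[0].astype(int)
    T=X[v-20:v+21,u-20:u+21].reshape(-1,3);T=T[(T[:,2]>z0)&(T[:,2]<z1)];print(nm,len(T),((T.max(0)+T.min(0))/2).round(4),np.ptp(T,axis=0).round(3),rect(T[:,:2]))
cv2.imwrite('pics/b3.png',cv2.resize(p[180:280,270:390],(720,600),interpolation=cv2.INTER_CUBIC)[:,:,::-1])
E
```

```text
time: 42.7
tcp_pos: [0.5283, 0.0021, 0.31]
orientation: [0.061, -3.141, 0.0]
force: [-0.6, 0.0, 0.4]
grip_width: -0.0
time: 43.5
tcp_pos: [0.6285, 0.3076, 0.2905]
orientation: [-0.264, 3.13, -0.0]
force: [-0.5, 0.2, -0.0]
grip_width: 0.001
t 43.8 tcp [0.6273 0.3044 0.2924] yaw -170.6 F [-0.2 -0.7 -0.1] w -0.001
  d [-0.046  0.031  1.912] rotz 0.1
cup 101 [ 0.5469 -0.3047  0.0528] [0.058 0.058 0.016] (array([ 0.54719336, -0.30524686]), (56.44851303100586, 57.608829498291016), 7.835677623748779)
shk 294 [ 0.4442 -0.2952  0.0698] [0.052 0.054 0.013] (array([ 0.44428302, -0.29531345]), (50.64103698730469, 51.36781692504883), 84.1678466796875)
```

View pics/b3.png

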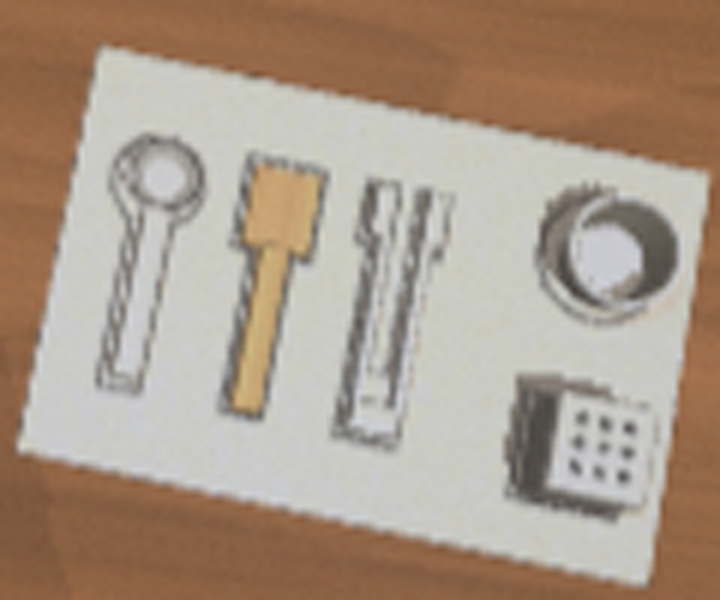

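Everything is on its outline: cup within 2 mm, shaker within 1.5 mm and 1°. Now I shut the cover, pressing the tab first.

```bash
python3 -m handwheel '[{"delta_pos":[-0.05,0.03,0.8],"rotation":[0,0,0],"jaw":1},{"delta_pos":[-0.05,0.03,1.5],"rotation":[0,0,0],"jaw":1},{"delta_pos":[-0.05,0.03,1.9],"rotation":[0,0,0],"jaw":1},{"delta_pos":[-0.05,0.03,1.9],"rotation":[0,0,0],"jaw":1},{"delta_pos":[-0.05,0.03,1.9],"rotation":[0,0,0],"jaw":1}]';python3 -m handwheel '[{"delta_pos":[0,0,0.15],"rotation":[0,0,0],"jaw":1},{"delta_pos":[0,0,0.28],"rotation":[0,0,0],"jaw":1},{"delta_pos":[0,0,0.36],"rotation":[0,0,0],"jaw":1},{"delta_pos":[0,0,0.36],"rotation":[0,0,0],"jaw":1},{"delta_pos":[0,0,0.36],"rotation":[0,0,0],"jaw":1}]'
```

```text
time: 44.35
tcp_pos: [0.6285, 0.3071, 0.2357]
orientation: [-0.26, 3.13, -0.0]
force: [0.5, -0.2, 0.5]
grip_width: 0.002
time: 44.85
tcp_pos: [0.6288, 0.3076, 0.2252]
orientation: [-0.261, 3.129, 0.001]
force: [0.4, 0.6, 4.9]
grip_width: 0.001
```

```bash
python3 -m handwheel '[{"delta_pos":[0,0,0.1],"rotation":[0,0,0],"jaw":1},{"delta_pos":[0,0,0.1],"rotation":[0,0,0],"jaw":1},{"delta_pos":[0.3,0,0.1],"rotation":[0,0,0],"jaw":1},{"delta_pos":[0.7,0,0.1],"rotation":[0,0,0],"jaw":1},{"delta_pos":[1.1,0,0.1],"rotation":[0,0,0],"jaw":1},{"delta_pos":[1.6,0,0.1],"rotation":[0,0,0],"jaw":1},{"delta_pos":[2.1,0,0.1],"rotation":[0,0,0],"jaw":1},{"delta_pos":[2.6,0,0.1],"rotation":[0,0,0],"jaw":1}]';python3 -m handwheel '[{"delta_pos":[0.5,0,0],"rotation":[0,0,0],"jaw":1},{"delta_pos":[1,0,0],"rotation":[0,0,0],"jaw":1},{"delta_pos":[1.5,0,0],"rotation":[0,0,0],"jaw":1},{"delta_pos":[1.9,0,0],"rotation":[0,0,0],"jaw":1},{"delta_pos":[2.2,0,0],"rotation":[0,0,0],"jaw":1},{"delta_pos":[2.4,0,0],"rotation":[0,0,0],"jaw":1},{"delta_pos":[2.4,0,0],"rotation":[0,0,0],"jaw":1}]'; python3 - <<'E'
from h import *
a=np.radians(9.3);plan([(.4468-.010*np.cos(a),.2758-.01*np.sin(a),.2222,189.3)])
q=cap('side')[0];b=cv2.resize(q[170:310,180:320],(560,560),interpolation=cv2.INTER_CUBIC)
cv2.imwrite('pics/shut1.png',b[:,:,::-1])
E
```

```text
time: 45.65
tcp_pos: [0.5517, 0.2943, 0.2224]
orientation: [-0.26, 3.128, -0.001]
force: [2.1, -1.5, 6.4]
grip_width: -0.0
time: 46.35
tcp_pos: [0.4799, 0.282, 0.2224]
orientation: [-0.261, 3.13, -0.003]
force: [-1.3, -4.6, 8.4]
grip_width: -0.003
t 46.35 tcp [0.4799 0.282  0.2224] yaw -170.48 F [-1.3 -4.6  8.4] w -0.003
  d [ 1.456 -0.02   0.005] rotz 0.2
```

View pics/shut1.png

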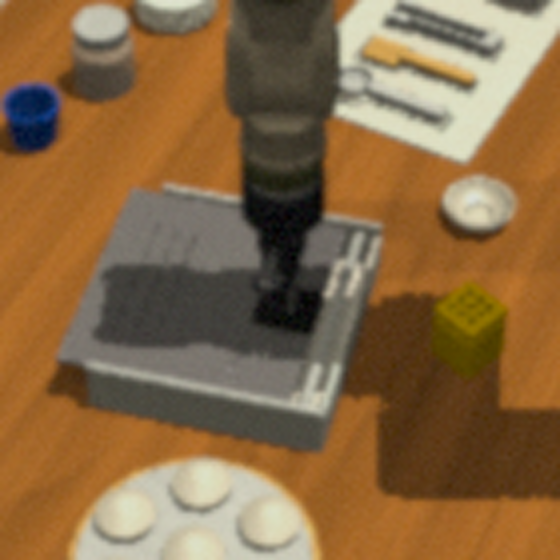

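The cover is about 30 mm short and the tab is held down (about 8.5 mm). I continue through the catch slowly.

```bash
python3 -m handwheel '[{"delta_pos":[0.2,0,0],"rotation":[0,0,0],"jaw":1},{"delta_pos":[0.4,0,0],"rotation":[0,0,0],"jaw":1},{"delta_pos":[0.6,0,0],"rotation":[0,0,0],"jaw":1},{"delta_pos":[0.8,0,0],"rotation":[0,0,0],"jaw":1},{"delta_pos":[1,0,0],"rotation":[0,0,0],"jaw":1},{"delta_pos":[1.15,0,0],"rotation":[0,0,0],"jaw":1},{"delta_pos":[1.25,0,0],"rotation":[0,0,0],"jaw":1},{"delta_pos":[1.25,0,0],"rotation":[0,0,0],"jaw":1}]';python3 -m handwheel '[{"delta_pos":[0.1,0,0],"rotation":[0,0,0],"jaw":1},{"delta_pos":[0.17,0,0],"rotation":[0,0,0],"jaw":1},{"delta_pos":[0.17,0,0],"rotation":[0,0,0],"jaw":1}]';python3 -m handwheel '[{"delta_pos":[0.05,0,0],"rotation":[0,0,0],"jaw":1},{"delta_pos":[0.1,0,0],"rotation":[0,0,0],"jaw":1},{"delta_pos":[0.1,0,0],"rotation":[0,0,0],"jaw":1}]'
```

```text
time: 47.2
tcp_pos: [0.4443, 0.2765, 0.2225]
orientation: [-0.26, 3.127, -0.0]
force: [3.6, -1.5, 5.6]
grip_width: -0.001
time: 47.5
tcp_pos: [0.4397, 0.2759, 0.2227]
orientation: [-0.261, 3.126, 0.001]
force: [3.6, 0.0, 5.3]
grip_width: 0.002
time: 47.8
tcp_pos: [0.437, 0.2756, 0.2227]
orientation: [-0.261, 3.126, 0.002]
force: [2.9, 0.4, 6.0]
grip_width: -0.001
```

```bash
python3 -m handwheel '[{"delta_pos":[0.07,0,0],"rotation":[0,0,0],"jaw":1},{"delta_pos":[0.13,0,0],"rotation":[0,0,0],"jaw":1},{"delta_pos":[0.13,0,0],"rotation":[0,0,0],"jaw":1}]';python3 -m handwheel '[{"delta_pos":[0.07,0,0],"rotation":[0,0,0],"jaw":1},{"delta_pos":[0.13,0,0],"rotation":[0,0,0],"jaw":1},{"delta_pos":[0.13,0,0],"rotation":[0,0,0],"jaw":1}]'
```

```text
time: 48.1
tcp_pos: [0.433, 0.2749, 0.2227]
orientation: [-0.261, 3.126, 0.002]
force: [3.1, 0.8, 6.6]
grip_width: 0.003
time: 48.4
tcp_pos: [0.43, 0.2744, 0.2231]
orientation: [-0.26, 3.124, 0.002]
force: [6.2, 0.8, 5.8]
grip_width: 0.001
```

```bash
python3 -m handwheel '[{"delta_pos":[0.07,0,0.01],"rotation":[0,0,0],"jaw":1},{"delta_pos":[0.13,0,0.02],"rotation":[0,0,0],"jaw":1},{"delta_pos":[0.13,0,0.02],"rotation":[0,0,0],"jaw":1}]';python3 - <<'E'
from h import *
q=cap('side')[0];b=cv2.resize(q[170:310,180:320],(560,560),interpolation=cv2.INTER_CUBIC)
cv2.imwrite('pics/shut2.png',b[:,:,::-1])
E
```

```text
time: 48.7
tcp_pos: [0.4286, 0.2743, 0.2236]
orientation: [-0.259, 3.117, 0.003]
force: [12.6, 0.2, 4.9]
grip_width: 0.001
```

View pics/shut2.png

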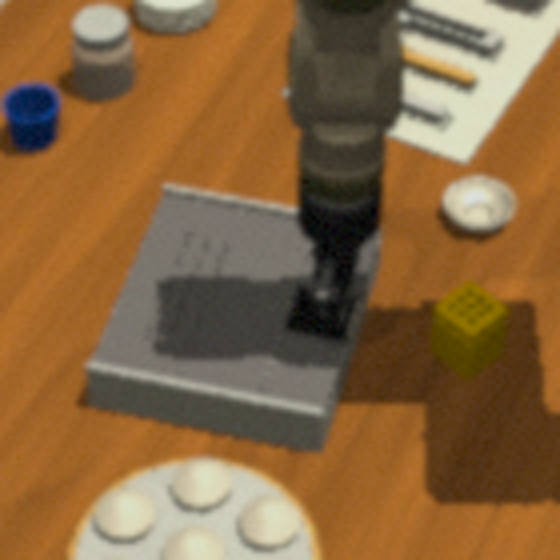

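The cover is flush shut and the force climbs against the end stop. I lift straight up so the tab can pop.

```bash
python3 -m handwheel '[{"delta_pos":[0.05,0,0],"rotation":[0,0,0],"jaw":1},{"delta_pos":[0.05,0,-0.15],"rotation":[0,0,0],"jaw":1},{"delta_pos":[0.05,0,-0.3],"rotation":[0,0,0],"jaw":1},{"delta_pos":[0,0,-0.6],"rotation":[0,0,0],"jaw":1},{"delta_pos":[0,0,-2],"rotation":[0,0,0],"jaw":1},{"delta_pos":[0,0,-3.5],"rotation":[0,0,0],"jaw":1},{"delta_pos":[0,0,-4],"rotation":[0,0,0],"jaw":1}]';python3 -m handwheel '[{"delta_pos":[1,-11,0],"rotation":[0,0,0],"jaw":1},{"delta_pos":[1,-11,0],"rotation":[0,0,0],"jaw":1},{"delta_pos":[1,-11,0],"rotation":[0,0,0],"jaw":1},{"delta_pos":[1,-11,0],"rotation":[0,0,0],"jaw":1},{"delta_pos":[1,-11,0],"rotation":[0,0,0],"jaw":1},{"delta_pos":[1,-11,0],"rotation":[0,0,0],"jaw":1},{"delta_pos":[1,-11,0],"rotation":[0,0,0],"jaw":1},{"delta_pos":[1,-11,0],"rotation":[0,0,0],"jaw":1}]';python3 -m handwheel '[{"delta_pos":[0,0,0],"rotation":[0,0,0],"jaw":1},{"delta_pos":[0,0,0],"rotation":[0,0,0],"jaw":1},{"delta_pos":[0,0,0],"rotation":[0,0,0],"jaw":1}]'>/dev/null;python3 - <<'E'
from m import *
plan([])
p,d=cap('top');g=cv2.cvtColor(p,cv2.COLOR_RGB2GRAY)
t=(g<70).astype(np.uint8);t[:,:165]=0;t[:,196:]=0;t[:215]=0;t[245:]=0
cn=max(cv2.findContours(t,cv2.RETR_EXTERNAL,cv2.CHAIN_APPROX_NONE)[0],key=cv2.contourArea)[:,0]
print('tab',rect(plane('top',cn,.06)[:,:2]),cn.min(0),cn.max(0))
c=env.camera_params('top');V,U=np.mgrid[0:384,0:512]
X=(np.stack([(U-c['cx'])/c['fx']*d,(V-c['cy'])/c['fy']*d,d],-1)-c['t'])@c['R'];X0=np.load('X0.npy')
print('tab z now/start',np.median(X[226:234,176:184,2]),np.median(X0[226:234,176:184,2]),'cover z',np.median(X[180:200,160:200,2]),np.median(X0[180:200,160:200,2]))
q=cap('side')[0]
a=cv2.resize(p[100:290,20:440],(800,362),interpolation=cv2.INTER_CUBIC);b=cv2.resize(q[120:300,130:430],(397,238),interpolation=cv2.INTER_CUBIC)
im=np.zeros((600,800,3),np.uint8);im[:362]=a;im[362:,:397]=b;im[362:,403:]=cv2.resize(q[195:295,190:357],(397,238),interpolation=cv2.INTER_CUBIC)
cv2.imwrite('pics/final.png',im[:,:,::-1])
E
```

```text
time: 49.45
tcp_pos: [0.4242, 0.2734, 0.3445]
orientation: [-0.261, 3.127, 0.002]
force: [-0.1, 0.6, 0.6]
grip_width: 0.004
time: 50.25
tcp_pos: [0.4488, -0.0605, 0.3402]
orientation: [0.252, -3.13, 0.001]
force: [-0.4, 1.3, -0.5]
grip_width: -0.001
t 50.55 tcp [ 0.4487 -0.0561  0.3405] yaw -170.34 F [-0.1  0.5 -0.3] w 0.002
tab (array([0.44686526, 0.2757666 ]), (55.04167938232422, 51.25859451293945), 9.172011375427246) [171 220] [188 238]
tab z now/start 0.05871487526299535 0.05783909346255471 cover z 0.05119916826515046 0.05121675544101009
```

View pics/final.png

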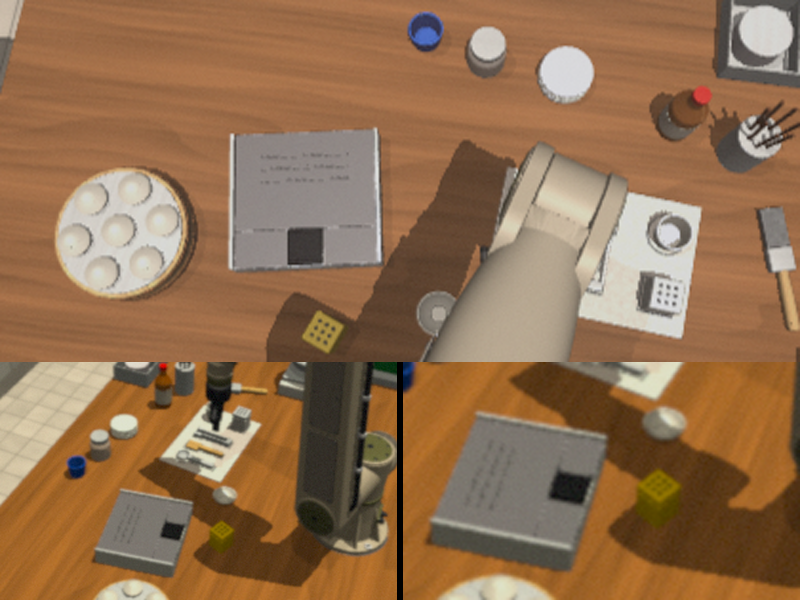

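The tab is back at its starting position and height, so the cover is shut and locked. The tools, cup and shaker are in place, the bystanders look undisturbed, and the robot is clear. I hand in.

```bash
python3 -c "from rig import env;print(env.finish_job())"
```

```text
the job is handed in; nothing more can be done
None
```

I handed the job in at about 51 s with every step done. I held the release tab down and slid the cover fully open. The spoon, spatula and tongs were laid on their outlines, and the shaker and cup stood on theirs. Then I slid the cover shut with the tab held down and let the tab pop up. The shaker was knocked about 4 cm aside partway through; I measured it again before picking it up.

What the last checks showed:
- **Tools:** all three were within about 2 mm and 1.4° of their outlines, heads on the heads. I measured this before placing the cup and shaker; later pictures showed no change, though the arm partly hid the board in the last one from above.
- **Cup and shaker:** the cup was within about 2 mm of its outline. The shaker was within 1.5 mm and about 1° of square.
- **Cover and tab:** the tab was back at its starting place and height (58.7 mm against 57.8 mm at the start), so the cover is shut and locked.
- **Everything else:** I saw no bystander moved, though I judged that by eye only. The arm was clear of everything.

No check failed. The spoon was let go about 5 mm above the board, but it settled on its outline. I pushed against the cover's end stop with up to about 22 N to confirm it was fully open.

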